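# Show the mended leg's tenon to the inspection camera

## Task

The glue on the turned leg lying on the bearers has set: lift the steel weight off it by its knob and set it down gently, upright, in the middle of the cork mat, and let go of it. Then lift the leg out by its square block and hold it up to the inspection camera, still and square-on: tenon end towards the lens, in the centre of the view, its end face 100 mm from the glass and the leg in line with the camera's line of sight, however the camera is tilted. Finish while holding it there in the air; do not touch the camera or its stand, and leave everything else on the bench where it is.

Things in the scene. Friction and masses are not known exactly. Their poses are not given: they have to be found in the camera images.
- weight_knob (a point): steel gluing weight, block 70 x 44 x 30 mm (felt underside included), about 0.75 kg, standing on the mended leg's square block; on top, on a stem 14 mm thick and 16 mm long, a round knob 26 mm across, 20 mm tall. Point: centre of the knob, 56 mm above the weight's underside on its middle line; z is its up axis, x its long side
- mat: thin cork mat, 120 x 120 mm and 4 mm thick, lying fixed on the bench to the robot's right; origin at the centre of its underside (bench height).
- leg_mid (a point): mended leg: turned wood, 200 mm long, about 0.13 kg, lying level on two bearers. Round tenon 18 mm thick, 26 mm long; then a square block 36 x 36 x 84 mm long; then turned shank and bun foot, 90 mm long, up to 32 mm thick. Centre of mass about 18 mm from the block's centre towards the foot. Point: centre of the block, 54 mm above the bench; x runs along the leg to the tenon, z up
- tenon_end (a point): the middle of the mended leg's tenon end face, 68 mm from leg_mid along the leg's x axis; same axes as leg_mid.
- board: fixed plywood board under the leg, 130 x 100 x 12 mm, origin under its centre, x along the leg to the tenon (within 4 degrees). Across it two cork-topped bearers carry the block: each 18 mm along x, 90 mm long, centred 33 mm either side of the middle, tops 36 mm above the bench, a 48 mm gap between them
- lens (a point): centre of the inspection camera's front glass: grey box 60 x 66 x 62 mm with a black lens, ring light 68 mm across round the lens's front, level with the glass; it hangs in a tilting yoke on its stand, left, far side. It looks along this frame's own -x: towards the robot's side and 0.2 to 0.45 rad downwards (differs each time); y is level. Glass 0.26 to 0.29 m up. Keeps its tilt unless pushed
- stand_front (a point): middle of the front upper edge of the camera stand's fixed base plate, 16 mm above the bench. The plate (190 x 150 x 16 mm) runs 190 mm from here along this frame's +x; the steel column, 25 mm thick and 370 mm tall, stands on it 140 mm from this edge. The camera faces the frame's -x, its glass 43 mm beyond this edge when level
- spare_leg_mid (a point): a second turned leg of the same shape, size and wood as the mended one, lying on the bench; point at the centre of its square block, 18 mm above the bench. Not wanted.
- dish: white enamel bowl, 120 mm across, 35 mm tall, standing on the bench; origin at the centre of its underside. Bystander.
- jar: open glass jar, 68 mm across, 85 mm tall; origin at the centre of its underside. Bystander.
- mallet: wooden hammer lying on the bench; origin near its middle, at bench height, handle to its own -x. Bystander.
- glue: white plastic glue bottle, 52 mm across, 130 mm tall; origin at the centre of its underside. Bystander.
- brush: small brush lying on the bench; origin near its middle, handle to its own -x. Bystander.
- sanding_block: cork sanding block 70 x 45 x 26 mm; origin at the centre of its underside. Bystander.
Not all that is in view belongs to the job. Of the things that look like the mat, the larger one is meant.

How it is judged:
By the outcome, as a careful person would: the job done as asked, in the order asked, and still so for the second after the job is handed in, while the arm keeps its last pose, push and grip.
It also fails if it takes over 51 s, if anything falls off the work surface, if the arm or the gripper's body presses on something with over 40 N, if the wrist force passes 120 N, or if a joint passes its speed limit or range.

## Robot

A 6-joint arm with a two-finger parallel gripper is mounted at the origin on the work surface. World frame = base frame: x ahead of the robot, y to its left, z up, the work surface at z = 0. Lengths are in m, angles in rad, forces in N, time in s.
With the tool pointing down it reaches from about 0.15 to 0.775 m from the base axis. Payload 6.1 kg.
Tool frame: the origin (TCP) lies midway between the tips of the shut fingers; the grasp point (between the pads) lies 19 mm behind it; y points along the fingers, x is the direction in which the jaws open and shut, and the axes are right-handed (so a half turn about y gives the same grasp; the last joint's range is limited). The gripper opens to 85 mm and grips with 20 to 120 N. Pads are 22 mm wide; open, the fingers measure 114 mm over their backs; the gripper's body (76 mm by 85 mm) begins 54 mm behind the grasp point. The pads swing forward as they close: fully open they stand 13 mm farther back than shut.
Start: joints at [1.117, 0.126, -0.04, 1.405, 0, 1.571], TCP at [0.23, 0.472, 0.231] pointing down, gripper open.
Joint ranges: [-2.72, 2.72], [-0.95, 1.95], [-1.27, 1.35], [-1.78, 2.02], [-1.46, 1.47], [-3.14, 3.14]. Speed limits (rad/s): [2.39, 2.39, 3.01, 3.14, 3.14, 3.14].

## Interface

Orientations are given as a rotation vector (axis times angle).
In Python, from bench import monitor, viewer, job gives the robot as it stands.
- The arm moves only by the tool send_rows, never from a script. Its argument "deltas" is a list of rows, each a list of 4 numbers: the shift along the tool's x, y, z in cm, then the turn about the tool's y in rad. A call has exactly 8 rows; each row shifts and turns the pose as measured when the row begins, along the tool's axes as they then stand; what a row does not reach is not made up. A row lasts 1/8 s, in which the tool goes at most 62.5 mm and 10.7 degrees, less where a joint would pass 70% of its speed; a pose out of reach is approached as far as the arm can. A call is refused whole if a number of a shift passes 6.25 or a number of a turn 0.188, either way. A call with a gripper value outside its range is refused whole. "jaw" is the opening, from 0 (shut) to 1 (fully open), set as the call begins (left out, the last holds). The fingers move at their own pace and stop on an object; the grip force is fixed at half the most. Time passes only in rows, so rows that do not move let the fingers close, or fill a call up. It gives the time, the measured TCP pose, the force and the opening at its end, in the units of the state.
- monitor.sense(): the state, without advancing time (a new reading comes with each control period).
- viewer.grab_frame(name): name is "scene" or "side" or "wrist"; returns a dict with "image" (480x640x3 uint8, blue, green, red), "range_z" (480x640 float32, m along the optical axis (not along the pixel's ray), 0 where there is no reading), "K" (3x3 intrinsics, pixels), "k1" (the pictures are not rectified: a ray, as slopes to the right and down, at radius r is drawn at 1 + k1 r^2 times it, then the intrinsics apply), "R" (3x3) and "t" (3): a world point X has camera coordinates R X + t. Camera axes: x right, y down, z forward; pixel columns grow to the right and rows downward; lengths in m; the calibration is good to about 2 mm. A picture is of the moment at which its call begins.
- job.sign_off(): hands the job in, once; it reports no verdict.
The state is a dict: "t": time; "joint_positions": joint angles; "joint_vel": joint speeds; "tau": joint torques, N m; "ee_pos": TCP position; "eef_rot": TCP orientation; "force": force on the tool from outside, world axes, zero at the start; "torque": the same for the moment, N m; "finger_gap": finger opening in m.
Only numpy, scipy, OpenCV 4.12 (cv2) and the standard library are available. Lean on these libraries where they do the work, as an engineer would, in place of code of your own. Each camera call takes 0.05 s, during which the arm holds its last target.

## Working session

There is one attempt and no reset: what is moved stays moved. The work goes in short steps, Python scripts to look and compute and a tool call to move; the robot and the scene stay as the last step left them, time stands still between calls to the robot, and variables do not carry over. Pictures are saved under pics/ and viewed, and the job is handed in when it is done.

Besides the shell and the picture viewer there is one more tool, called as name([rows], argument=value, ...), one row to a line, values as JSON. send_rows: Moves the arm, as the interface text tells. Its arguments: {"type":"object","properties":{"deltas":{"type":"array"},"jaw":{"type":"number"}},"required":["deltas"]}

```bash
ls; mkdir -p pics
cat > h.py <<'E'
import numpy as np, cv2, pickle
from scipy.spatial.transform import Rotation as Rn
def pix2ray(f,u,v):
    K=f['K'];u=np.atleast_1d(np.asarray(u,float));v=np.atleast_1d(np.asarray(v,float))
    p=cv2.undistortPoints(np.stack([u,v],-1).reshape(-1,1,2),K,np.array([f['k1'],0,0,0,0.])).reshape(-1,2)
    return np.c_[p,np.ones(len(p))]
def onplane(f,u,v,z):
    d=pix2ray(f,u,v)@f['R']; c=-f['R'].T@f['t']
    return c+d*((z-c[2])/d[:,2])[:,None]
def pts(f,u,v):
    u=np.atleast_1d(u).astype(int);v=np.atleast_1d(v).astype(int)
    d=pix2ray(f,u,v)*f['range_z'][v,u][:,None]
    return (d-f['t'])@f['R']
def proj(f,X):
    X=np.atleast_2d(X)
    r,_=cv2.Rodrigues(f['R']);return cv2.projectPoints(X.astype(float),r,f['t'].astype(float),f['K'],np.array([f['k1'],0,0,0,0.]))[0].reshape(-1,2)
E
python3 - <<'E'
from bench import monitor, viewer, job
import cv2,pickle
print(monitor.sense())
for n in("scene","side","wrist"):
    f=viewer.grab_frame(n);pickle.dump(f,open(f"f0_{n}.pkl","wb"));cv2.imwrite(f"pics/0_{n}.png",f["image"]);print(n,f["K"],f["k1"],f["R"],f["t"],-f["R"].T@f["t"])
E
```

```text
pics
{'t': 0.0, 'joint_positions': array([ 1.11702009e+00,  1.26379066e-01, -4.06055042e-02,  1.40534659e+00,
        3.91655205e-05,  1.57077986e+00]), 'joint_vel': array([ 1.98817502e-03,  2.16783421e-03, -2.94393555e-04,  9.13846868e-05,
        3.16818625e-04,  8.42590267e-04]), 'tau': array([-2.30024198e-03, -4.35918403e+01,  3.52920806e+01,  1.74570089e-02,
       -1.21081462e-04, -1.04520356e-05]), 'ee_pos': array([0.22996193, 0.47152944, 0.23053007]), 'eef_rot': array([-1.39113794, -0.86782065,  0.86998889]), 'force': array([-0.89290602,  0.26968992, -0.49048355]), 'torque': array([ 0.00954843, -0.02984137,  0.04704145]), 'finger_gap': 0.08549277523461853}
scene [[559.20154302   0.         328.49302842]
 [  0.         559.20154302 243.86802175]
 [  0.           0.           1.        ]] -0.1017101897659934 [[-0.25913325  0.96578127 -0.01079345]
 [ 0.79127131  0.205875   -0.57576489]
 [-0.55384084 -0.15774037 -0.81754406]] [ 0.14658016 -0.30790113  1.78258782] [1.26888707 0.20301084 1.28164754]
side [[618.71977259   0.         323.6299654 ]
 [  0.         618.71977259 238.26916463]
 [  0.           0.           1.        ]] -0.10604827261239842 [[-0.79396655 -0.60786281 -0.01095071]
 [-0.43249498  0.57738368 -0.69251439]
 [ 0.42727651 -0.54509713 -0.72132094]] [0.41547464 0.36992842 1.68652435] [-0.23074708  0.95828054  1.47725583]
wrist [[330.81316173   0.         316.85777951]
 [  0.         330.81316173 236.90863051]
 [  0.           0.           1.        ]] -0.03440037562509964 [[ 0.43861112  0.89867574 -0.00148047]
 [ 0.86156765 -0.42003035  0.2850889 ]
 [ 0.25558064 -0.12631869 -0.95849994]] [-0.52420667 -0.03758194  0.37960252] [0.1652832  0.50325716 0.37378711]
```

View pics/0_scene.png

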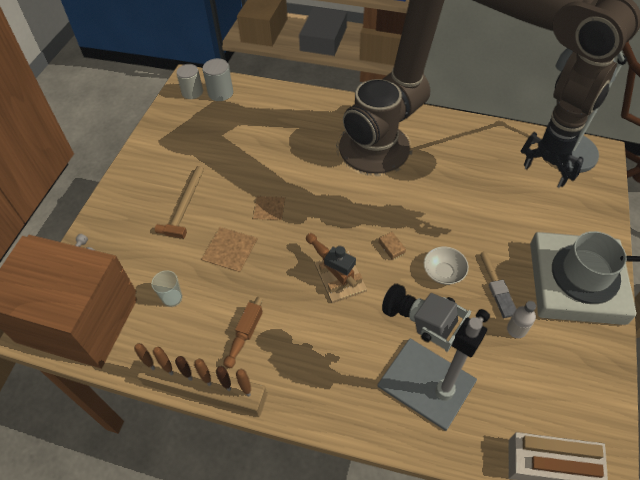

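View pics/0_side.png

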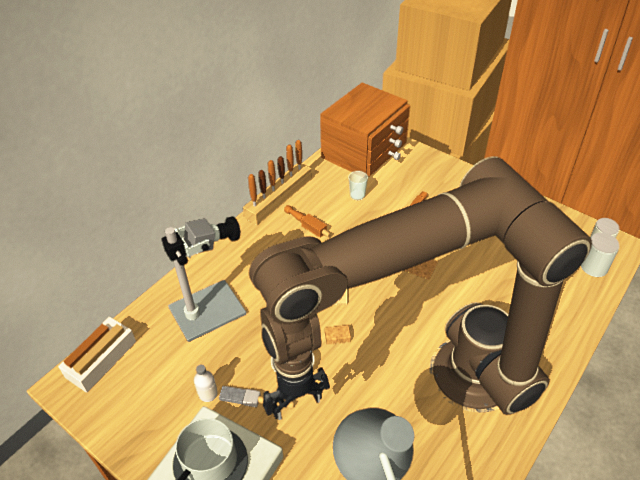

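View pics/0_wrist.png

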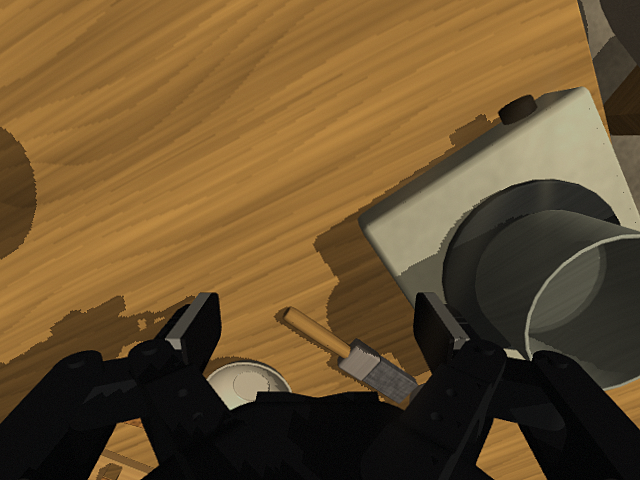

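Run:
```python
import pickle,cv2,numpy as np
from h import *
f=pickle.load(open('f0_scene.pkl','rb'));im=f['image']
cv2.imwrite('pics/1_a.png',cv2.resize(im[215:315,275:405],None,fx=6,fy=6,interpolation=cv2.INTER_CUBIC)[:600,:780])
cv2.imwrite('pics/1_b.png',cv2.resize(im[270:430,370:490],None,fx=3.7,fy=3.7,interpolation=cv2.INTER_CUBIC))
cv2.imwrite('pics/1_c.png',cv2.resize(im[185:370,150:300],None,fx=3.2,fy=3.2,interpolation=cv2.INTER_CUBIC))
g=pickle.load(open('f0_side.pkl','rb'));im=g['image']
cv2.imwrite('pics/1_d.png',cv2.resize(im[205:345,155:265],None,fx=4,fy=4,interpolation=cv2.INTER_CUBIC))
R=Rn.from_rotvec([-1.39113794, -0.86782065,  0.86998889]).as_matrix();print(R)
hsv=cv2.cvtColor(f['image'],cv2.COLOR_BGR2HSV)
print(hsv[249,230],hsv[208,268],hsv[262,250+0],hsv[240,300])
```

```text
[[ 4.38347406e-01 -7.08017692e-04 -8.98805346e-01]
 [ 8.98804315e-01 -1.36233718e-03  4.38347976e-01]
 [-1.53483406e-03 -9.99998821e-01  3.91923904e-05]]
[ 15 127 133] [ 16 120  89] [ 18 114 148] [ 17 115 158]
```

View pics/1_a.png

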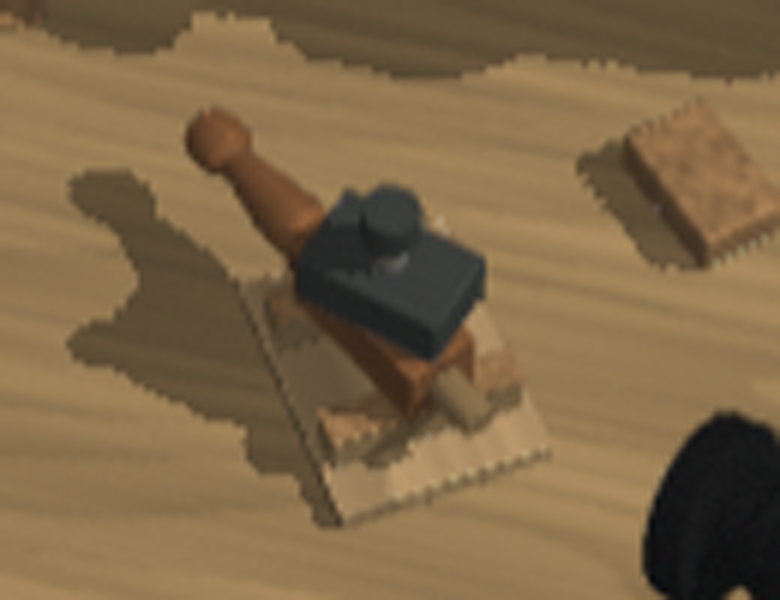

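View pics/1_b.png

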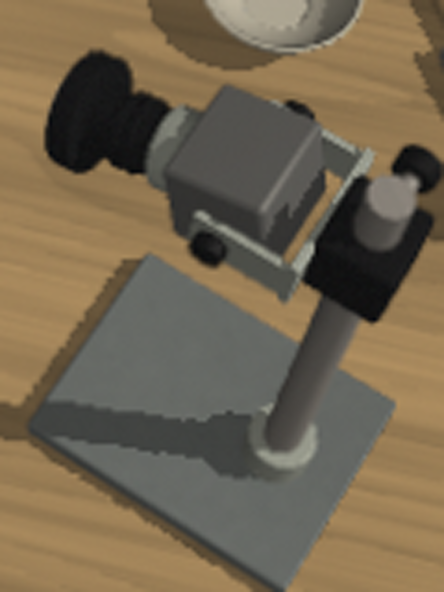

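View pics/1_c.png

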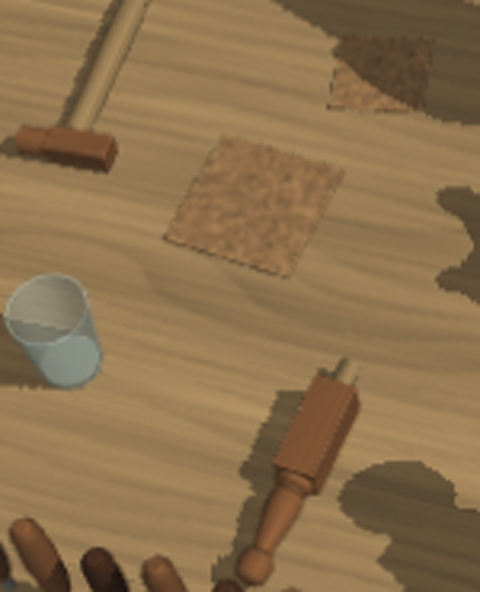

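View pics/1_d.png

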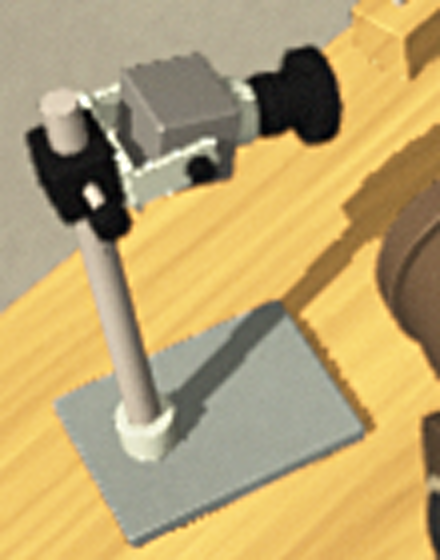

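Run:
```python
import pickle,cv2,numpy as np
from h import *
f=pickle.load(open('f0_scene.pkl','rb'));g=pickle.load(open('f0_side.pkl','rb'))
hsv=cv2.cvtColor(f['image'],cv2.COLOR_BGR2HSV)
np.set_printoptions(precision=4,suppress=True)
# plate corners
c=lambda L,s,x0,y0:(np.array([p[0] for p in L])/s+x0,np.array([p[1] for p in L])/s+y0)
u,v=c([(150,255),(395,405),(285,590),(30,428)],3.7,370,270);P=onplane(f,u,v,.016);print('plate',P)
u,v=c([(277,302),(365,435),(135,540),(57,403)],4,155,205);P2=onplane(g,u,v,.016);print('plate side',P2)
# mat
u,v=c([(222,137),(345,172),(288,278),(163,238)],3.2,150,185);M=onplane(f,u,v,.004);print('mat',M,M.mean(0))
# weight
u0,v0=np.meshgrid(np.arange(310,365),np.arange(235,285))
u0=u0.ravel();v0=v0.ravel();X=pts(f,u0,v0)
val=hsv[v0,u0,2];sat=hsv[v0,u0,1];bl=(sat<90)&(val<90)
T=bl&(X[:,2]>.128)
print('knob top',T.sum(),X[T].mean(0), X[T].min(0),X[T].max(0))
B=bl&(abs(X[:,2]-.102)<.006)
r=cv2.minAreaRect((X[B][:,:2]*1000).astype(np.float32));print('block top',B.sum(),np.median(X[B][:,2]),r,cv2.boxPoints(r))
# board corners z=.012
u,v=c([(240,283),(337,527),(550,455)],6,275,215);print('board',onplane(f,u,v,.012))
# leg block edge corner top z=.072
u,v=c([(413,418-38),(472,335)],6,275,215);print('blk end',onplane(f,u,v,.072))
u,v=c([(463,405),(475,390)],6,275,215);print('tenon', onplane(f,u,v,.05), pts(f,u,v))
u,v=c([(218,140)],6,275,215);print('foot',onplane(f,u,v,.054))
# spare
u,v=c([(320,375),(357,393),(312,493),(275,470)],3.2,150,185);print('spare',onplane(f,u,v,.036))
# lens/camera depth points in scene & side
for n,F,(a,b,cc,d) in(('s',f,(382,470,285,340)),('g',g,(190,242,215,262))):
    uu,vv=np.meshgrid(np.arange(a,b),np.arange(cc,d));uu=uu.ravel();vv=vv.ravel();Y=pts(F,uu,vv);h=cv2.cvtColor(F['image'],cv2.COLOR_BGR2HSV)
    k=(Y[:,2]>.15)&(Y[:,2]<.42)&(h[vv,uu,2]<60);print(n,k.sum(),Y[k].min(0),Y[k].max(0),Y[k].mean(0))
    np.save('cam_'+n,np.c_[uu,vv,Y][k])
```

```text
plate [[0.6387 0.2304 0.016 ]
 [0.7045 0.4036 0.016 ]
 [0.8412 0.3526 0.016 ]
 [0.7776 0.1784 0.016 ]]
plate side [[0.7706 0.1817 0.016 ]
 [0.6299 0.2353 0.016 ]
 [0.6983 0.4048 0.016 ]
 [0.8347 0.3538 0.016 ]]
mat [[ 0.4278 -0.3614  0.004 ]
 [ 0.4365 -0.2411  0.004 ]
 [ 0.5535 -0.2517  0.004 ]
 [ 0.5428 -0.3712  0.004 ]] [ 0.4902 -0.3064  0.004 ]
knob top 85 [0.516  0.0165 0.1511] [0.4928 0.0012 0.1281] [1.2689 0.203  1.2816]
block top 319 0.10299859270768279 ((505.4458923339844, 13.556175231933594), (70.53961181640625, 44.69717788696289), 74.27609252929688) [[474.3754 -14.3373]
 [517.4    -26.4503]
 [536.5164  41.4496]
 [493.4918  53.5627]]
board [[ 0.4767 -0.0617  0.012 ]
 [ 0.5873  0.0131  0.012 ]
 [ 0.5291  0.094   0.012 ]]
blk end [[0.5429 0.035  0.072 ]
 [0.5147 0.0538 0.072 ]]
tenon [[0.5365 0.0557 0.05  ]
 [0.5278 0.0589 0.05  ]] [[0.5416 0.0563 0.061 ]
 [0.5345 0.0598 0.0608]]
foot [[ 0.4312 -0.0835  0.054 ]]
spare [[ 0.6511 -0.1839  0.036 ]
 [ 0.659  -0.15    0.036 ]
 [ 0.7503 -0.1554  0.036 ]
 [ 0.7393 -0.1897  0.036 ]]
s 1314 [0.6684 0.1554 0.2605] [0.7817 0.329  0.3642] [0.7284 0.2261 0.3127]
g 419 [0.6616 0.1596 0.2581] [0.7232 0.2965 0.3254] [0.6891 0.2029 0.3029]
```

Candidates in the scene view:
- **Mended leg:** (340,270), on the board under the weight. The spare leg at (245,330) lies flat on the bench.
- **Mat:** the larger one at (230,249). The smaller one is at (268,208), and the cork sanding block is at (392,244).
- **Weight knob:** (340,250).

The crops confirm these choices. I'm moving towards the knob.

send_rows([
  [-3, 0, -4.6, 0],
  [-3, 0, -4.6, 0],
  [-3, 0, -4.6, 0],
  [-3, 0, -4.6, 0],
  [-3, 0, -4.6, 0],
  [-3, 0, -4.6, 0],
  [-3, 0, -4.6, 0],
  [-3, 0, -4.6, 0],
], jaw=1)

```text
t: 1.15
ee_pos: [0.4607, 0.0866, 0.2288]
eef_rot: [-1.389, -0.874, 0.878]
force: [0.4, 0.5, -0.6]
finger_gap: 0.0855
```

```bash
cat > st.py <<'E'
from bench import monitor
import numpy as np
from h import *
np.set_printoptions(precision=4,suppress=True)
def st():
    s=monitor.sense();R=Rn.from_rotvec(s['eef_rot']).as_matrix()
    print('t',s['t'],'p',s['ee_pos'],'q',s['joint_positions'],'F',s['force'],'gap',s['finger_gap']);print('x',R[:,0],'y',R[:,1],'z',R[:,2],'yaw',np.arctan2(R[1,0],R[0,0]))
    return s,R
def to(target,s,R): print('tool delta cm',R.T@(np.array(target)-s['ee_pos'])*100)
E
python3 - <<'E'
from st import *;from bench import viewer
s,R=st();to([.5054,.0136,.15],s,R)
f=viewer.grab_frame("wrist");pickle.dump(f,open("f1_wrist.pkl","wb"));cv2.imwrite("pics/2_wrist.png",f["image"])
print(proj(f,[[.5054,.0136,.128],[.5054,.0136,.138]]))
E
```

```text
t 1.15 p [0.4607 0.0866 0.2288] q [ 0.1874  0.0212 -0.1585  1.3931 -0.0024  0.6322] F [ 0.4025  0.4966 -0.6018] gap 0.08552824167855685
x [ 0.4303  0.9027 -0.0031] y [-0.0015 -0.0027 -1.    ] z [-0.9027  0.4303  0.0002] yaw 1.1259648132728621
tool delta cm [-4.6455  7.895  -7.1799]
[[261.356  318.7971]
 [259.338  325.2568]]
```

View pics/2_wrist.png

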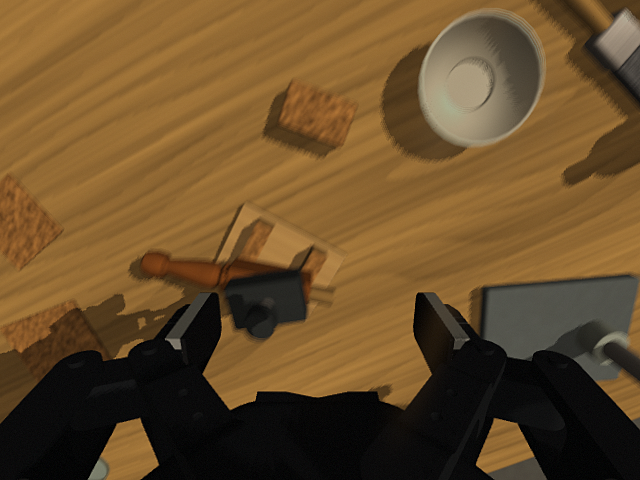

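The knob is at about (262,322) in the wrist view, and the projection of my estimate lands at (260,322), so they agree. I'm moving above it.

send_rows([
  [-1, 0.5, -1.6, 0],
  [-1, 1.0, -1.6, 0],
  [-1, 1.6, -1.5, 0],
  [-0.9, 1.6, -1.4, 0],
  [-0.6, 1.6, -1.0, 0],
  [-0.1, 1.5, -0.1, 0],
  [0, 0, 0, 0],
  [0, 0, 0, 0],
])

```text
t: 2.2
ee_pos: [0.5092, 0.0036, 0.1445]
eef_rot: [-1.393, -0.864, 0.875]
force: [-0.3, 0.4, -0.6]
finger_gap: 0.085
```

Run:
```python
from st import *;from bench import viewer
s,R=st();to([.5054,.0136,.107],s,R)
f=viewer.grab_frame("wrist");pickle.dump(f,open("f2_wrist.pkl","wb"));cv2.imwrite("pics/3_wrist.png",f["image"])
print(proj(f,[[.5054,.0136,.128],[.5054,.0136,.138]]))
```

```text
t 2.2 p [0.5092 0.0036 0.1445] q [ 0.0105  0.1138 -0.2437  1.2174 -0.0058  0.4642] F [-0.2873  0.3936 -0.5858] gap 0.08496194188937875
x [ 0.4382  0.8988 -0.007 ] y [-0.0041 -0.0058 -1.    ] z [-0.8988  0.4383  0.0011] yaw 1.1171434255837593
tool delta cm [0.7565 3.7411 0.7741]
[[331.3684 268.0706]
 [332.081  275.7185]]
```

View pics/3_wrist.png

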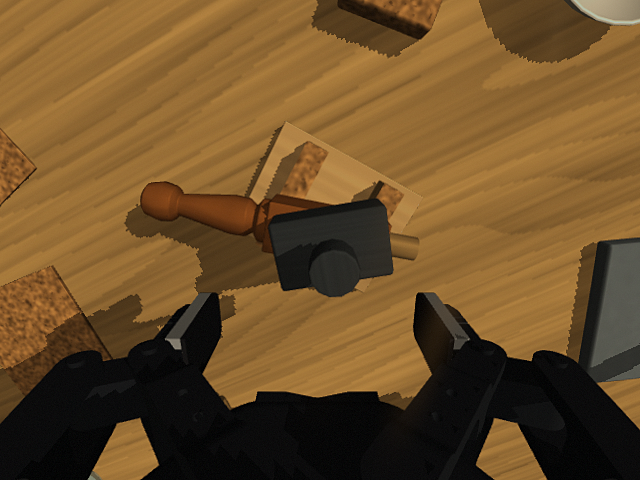

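Run:
```python
from st import *;import pickle
f=pickle.load(open("f2_wrist.pkl","rb"))
cv2.imwrite("pics/3_c.png",cv2.resize(f["image"][190:310,250:420],None,fx=4.5,fy=4.5,interpolation=cv2.INTER_CUBIC))
u,v=np.meshgrid(np.arange(290,380),np.arange(225,300));X=pts(f,u.ravel(),v.ravel());k=(X[:,2]>.131)&(X[:,2]<.145)
print(k.sum(),X[k].mean(0),X[k].min(0),X[k].max(0)); 
r=cv2.minAreaRect((X[k][:,:2]*1000).astype(np.float32));print(r,cv2.minEnclosingCircle((X[k][:,:2]*1000).astype(np.float32)))
f=pickle.load(open("f0_scene.pkl","rb"));u,v=np.meshgrid(np.arange(325,355),np.arange(240,262));X=pts(f,u.ravel(),v.ravel());k=(X[:,2]>.133)&(X[:,2]<.145)
print(k.sum(),X[k].mean(0),cv2.minEnclosingCircle((X[k][:,:2]*1000).astype(np.float32)))
```

```text
2131 [0.5032 0.0154 0.1381] [0.4915 0.0022 0.131 ] [0.5169 0.0276 0.1405]
((504.33660888671875, 14.84943962097168), (25.239173889160156, 25.302183151245117), 53.909934997558594) ((504.3931884765625, 14.870644569396973), 12.948694229125977)
74 [0.5051 0.0139 0.1387] ((503.7886047363281, 13.943682670593262), 13.142720222473145)
```

View pics/3_c.png

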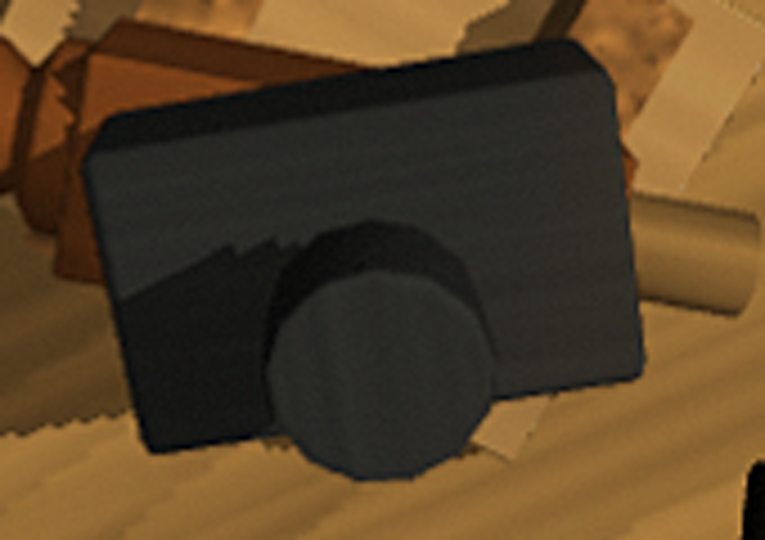

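send_rows([
  [0.4, 0, 0.5, 0],
  [0.4, 0.5, 0.4, 0],
  [0, 1.0, 0, 0],
  [0, 1.0, 0, 0],
  [0, 0.8, 0, 0],
  [0, 0.4, 0, 0],
  [0, 0, 0, 0],
  [0, 0, 0, 0],
])

```text
t: 3.25
ee_pos: [0.5043, 0.0161, 0.1058]
eef_rot: [-1.394, -0.866, 0.875]
force: [-0.1, -0.2, -0.3]
finger_gap: 0.0855
```

Run:
```python
from st import *
s,R=st();to([.5042,.0148,.107],s,R)
```

```text
t 3.25 p [0.5043 0.0161 0.1058] q [ 0.0351  0.1205 -0.3228  1.1302 -0.0056  0.4875] F [-0.1252 -0.1681 -0.2687] gap 0.08545769122118728
x [ 0.4371  0.8994 -0.0062] y [-0.0024 -0.0057 -1.    ] z [-0.8994  0.4371 -0.0003] yaw 1.1184302975993787
tool delta cm [-0.1206 -0.1241 -0.0424]
```

send_rows([
  [-0.1, -0.15, 0, 0],
  [0, 0, 0, 0],
  [0, 0, 0, 0],
  [0, 0, 0, 0],
  [0, 0, 0, 0],
  [0, 0, 0, 0],
  [0, 0, 0, 0],
  [0, 0, 0, 0],
], jaw=0)

```text
t: 4.25
ee_pos: [0.5045, 0.0152, 0.1084]
eef_rot: [-1.394, -0.868, 0.873]
force: [-0.1, 0.2, 0.1]
finger_gap: 0.0241
```

Run:
```python
from st import *
s,R=st()
```

```text
t 4.25 p [0.5045 0.0152 0.1084] q [ 0.0332  0.1179 -0.3197  1.134  -0.0054  0.4856] F [-0.0835  0.2117  0.0655] gap 0.024129800434183637
x [ 0.4372  0.8994 -0.0051] y [-0.0007 -0.0054 -1.    ] z [-0.8994  0.4372 -0.0017] yaw 1.1183583017443979
```

send_rows([
  [0, -1.5, 0, 0],
  [0, -2, 0, 0],
  [0, -2, 0, 0],
  [-2.5, -0.5, -1.1, 0],
  [-4, 0, -1.7, 0],
  [-4, 0, -1.7, 0],
  [-4, 0, -1.7, 0],
  [-4, 0, -1.7, 0],
])

```text
t: 5.25
ee_pos: [0.4915, -0.188, 0.1711]
eef_rot: [-1.385, -0.865, 0.885]
force: [0.4, 1.1, -5.8]
finger_gap: 0.024
```

Run:
```python
from st import *
s,R=st();to([.4902,-.3064,.0404],s,R)
```

```text
t 5.25 p [ 0.4915 -0.188   0.1711] q [-0.3606  0.1419 -0.1527  1.2851 -0.0085  0.0847] F [ 0.4102  1.0951 -5.7644] gap 0.02400442474813555
x [ 0.4307  0.9025 -0.0092] y [-0.0114 -0.0048 -0.9999] z [-0.9024  0.4307  0.0083] yaw 1.1255614292808342
tool delta cm [-10.617   13.122   -5.0913]
```

send_rows([
  [-2.9, 1, -1.4, 0],
  [-2.7, 1.5, -1.3, 0],
  [-2, 1.5, -1.0, 0],
  [-1.2, 1.5, -0.6, 0],
  [-0.3, 1.2, -0.1, 0],
  [0, 1, 0, 0],
  [0, 0, 0, 0],
  [0, 0, 0, 0],
])

```text
t: 6.25
ee_pos: [0.4887, -0.293, 0.0916]
eef_rot: [-1.381, -0.861, 0.884]
force: [0.3, 0.4, -7.0]
finger_gap: 0.0244
```

Run:
```python
from st import *;from bench import viewer
s,R=st();to([.4902,-.3064,.0404],s,R)
f=viewer.grab_frame("wrist");cv2.imwrite("pics/4_wrist.png",f["image"]);pickle.dump(f,open("f4_wrist.pkl","wb"))
f=viewer.grab_frame("scene");cv2.imwrite("pics/4_scene.png",f["image"][180:320,160:400].repeat(3,0).repeat(3,1));pickle.dump(f,open("f4_scene.pkl","wb"))
```

```text
t 6.25 p [ 0.4887 -0.293   0.0916] q [-0.5352  0.255  -0.1903  1.1387 -0.0092 -0.0873] F [ 0.299   0.3989 -6.9588] gap 0.024358014735571063
x [ 0.433   0.9014 -0.008 ] y [-0.016  -0.0012 -0.9999] z [-0.9013  0.433   0.0139] yaw 1.1230147516301971
tool delta cm [-1.1065  5.1167 -0.7849]
```

View pics/4_wrist.png

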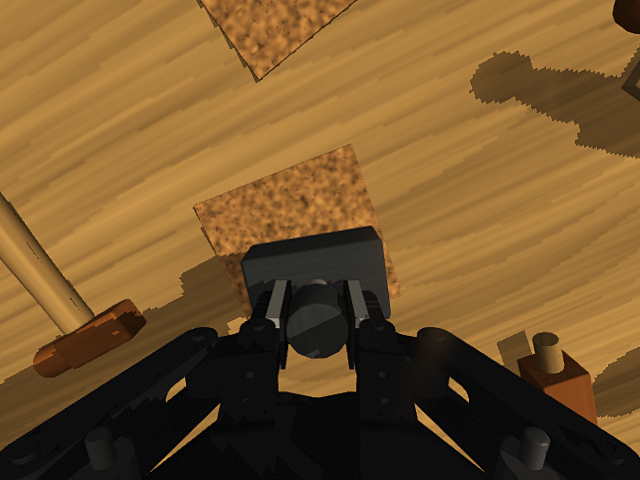

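View pics/4_scene.png

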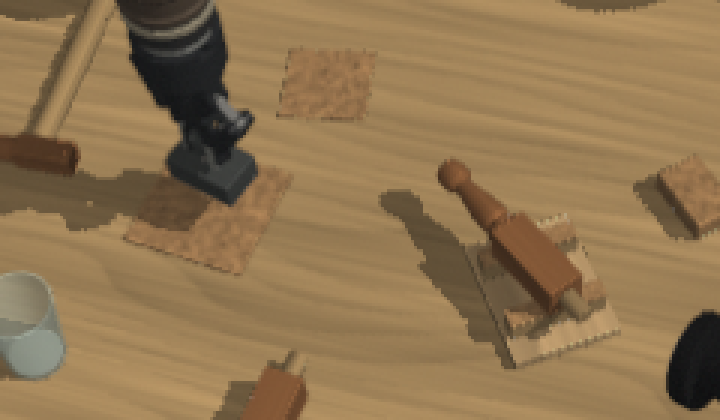

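Run:
```python
from st import *;import pickle
f=pickle.load(open("f4_wrist.pkl","rb"))
P=onplane(f,[352,194,400],[146,207,292],.004);print(P,(P[1]+P[2])/2)
f=pickle.load(open("f4_scene.pkl","rb"))
# leg block top corners in crop/3 + (160,180)
L=np.array([(517,212),(582,275),(553,309),(490,248)])/3+[160,180];Q=onplane(f,L[:,0],L[:,1],.072);print(Q,Q.mean(0))
for a,b in((0,1),(3,2)): d=Q[b]-Q[a];print(np.arctan2(d[1],d[0]),np.linalg.norm(d))
```

```text
[[ 0.4368 -0.2425  0.004 ]
 [ 0.4263 -0.3614  0.004 ]
 [ 0.5511 -0.2533  0.004 ]] [ 0.4887 -0.3073  0.004 ]
[[ 0.4679 -0.015   0.072 ]
 [ 0.5169  0.0552  0.072 ]
 [ 0.5559  0.0396  0.072 ]
 [ 0.5102 -0.0279  0.072 ]] [0.5128 0.013  0.072 ]
0.9616532581894507 0.08562179189501085
0.9747550422101869 0.08151321278200963
```

send_rows([
  [-0.6, 0.5, -0.4, 0],
  [-0.5, 1, -0.3, 0],
  [0, 1, 0, 0],
  [0, 0.9, 0, 0],
  [0, 0.6, 0, 0],
  [0, 0.3, 0, 0],
  [0, 0, 0, 0],
  [0, 0, 0, 0],
])

```text
t: 7.35
ee_pos: [0.4899, -0.307, 0.0459]
eef_rot: [-1.381, -0.861, 0.884]
force: [-0.4, 0.5, -5.0]
finger_gap: 0.0246
```

Run:
```python
from st import *
s,R=st();to([.4902,-.3064,.0404],s,R)
```

```text
t 7.35 p [ 0.4899 -0.307   0.0459] q [-0.5549  0.296  -0.2405  1.0465 -0.0095 -0.1071] F [-0.4371  0.4684 -5.0222] gap 0.024635597282095266
x [ 0.4328  0.9014 -0.0081] y [-0.0154 -0.0016 -0.9999] z [-0.9013  0.4329  0.0132] yaw 1.123154623332978
tool delta cm [ 0.0663  0.551  -0.0058]
```

send_rows([
  [0, 0.15, 0, 0],
  [0, 0.15, 0, 0],
  [0, 0.1, 0, 0],
  [0, 0.1, 0, 0],
  [0, 0.05, 0, 0],
  [0, 0, 0, 0],
  [0, 0, 0, 0],
  [0, 0, 0, 0],
])

```text
t: 8.35
ee_pos: [0.4904, -0.3072, 0.0408]
eef_rot: [-1.383, -0.862, 0.884]
force: [-0.5, 0.4, -6.1]
finger_gap: 0.0243
```

Run:
```python
from st import *;from bench import viewer
s,R=st();to([.4902,-.3064,.0404],s,R)
f=viewer.grab_frame("wrist");cv2.imwrite("pics/5_wrist.png",f["image"])
```

```text
t 8.35 p [ 0.4904 -0.3072  0.0408] q [-0.5549  0.2991 -0.2482  1.0343 -0.0094 -0.1072] F [-0.5322  0.3603 -6.0519] gap 0.02429032603058762
x [ 0.4327  0.9015 -0.0082] y [-0.0141 -0.0023 -0.9999] z [-0.9014  0.4328  0.0117] yaw 1.1232468434707361
tool delta cm [0.0658 0.0448 0.0479]
```

View pics/5_wrist.png

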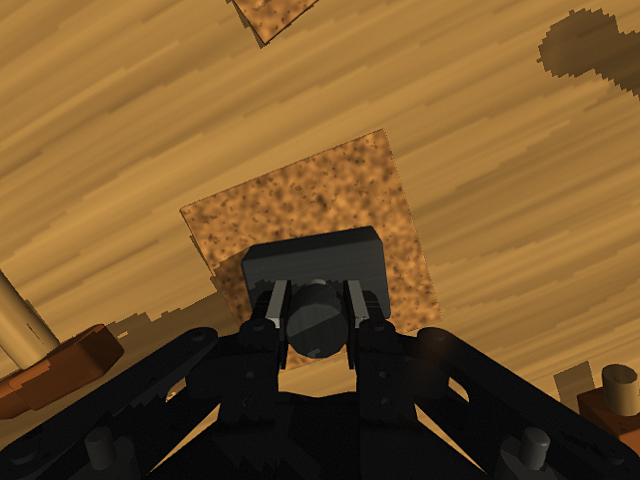

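send_rows([
  [0, 0.1, 0, 0],
  [0, 0.1, 0, 0],
  [0, 0.1, 0, 0],
  [0, 0.05, 0, 0],
  [0, 0, 0, 0],
  [0, 0, 0, 0],
  [0, 0, 0, 0],
  [0, 0, 0, 0],
])

```text
t: 9.4
ee_pos: [0.4905, -0.3074, 0.0407]
eef_rot: [-1.385, -0.863, 0.883]
force: [-1.9, 0.4, 0.2]
finger_gap: 0.0241
```

Run:
```python
from st import *
s,R=st()
```

```text
t 9.4 p [ 0.4905 -0.3074  0.0407] q [-0.555   0.2974 -0.2507  1.0307 -0.0094 -0.1073] F [-1.9385  0.4308  0.188 ] gap 0.024145381277981003
x [ 0.4328  0.9014 -0.0084] y [-0.0118 -0.0037 -0.9999] z [-0.9014  0.4329  0.009 ] yaw 1.1231631877035682
```

send_rows([
  [0, 0, 0, 0],
  [0, 0, 0, 0],
  [0, 0, 0, 0],
  [0, 0, 0, 0],
  [0, -0.3, 0, 0],
  [0, -1.5, 0, 0],
  [0, -3, 0, 0],
  [0, -4, 0, 0],
], jaw=1)

```text
t: 10.4
ee_pos: [0.4916, -0.307, 0.1304]
eef_rot: [-1.384, -0.863, 0.883]
force: [1.0, -0.3, -1.4]
finger_gap: 0.0857
```

Run:
```python
from st import *;from bench import viewer
s,R=st()
f=viewer.grab_frame("wrist");cv2.imwrite("pics/6_wrist.png",f["image"])
f=viewer.grab_frame("side");cv2.imwrite("pics/6_side.png",f["image"]);pickle.dump(f,open("f6_side.pkl","wb"))
f=pickle.load(open("f4_scene.pkl","rb"));c=f["image"][230:310,310:375];cv2.imwrite("pics/6_leg.png",cv2.resize(c,None,fx=7,fy=7,interpolation=cv2.INTER_CUBIC))
```

```text
t 10.4 p [ 0.4916 -0.307   0.1304] q [-0.5534  0.2533 -0.1054  1.2215 -0.0094 -0.1058] F [ 1.0281 -0.3073 -1.4085] gap 0.08566095204205376
x [ 0.4328  0.9015 -0.0084] y [-0.0129 -0.0031 -0.9999] z [-0.9014  0.4328  0.0103] yaw 1.1232174086202447
```

View pics/6_wrist.png

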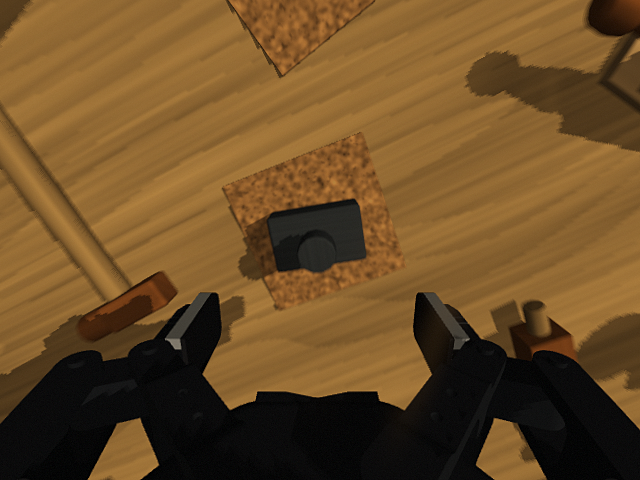

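View pics/6_leg.png

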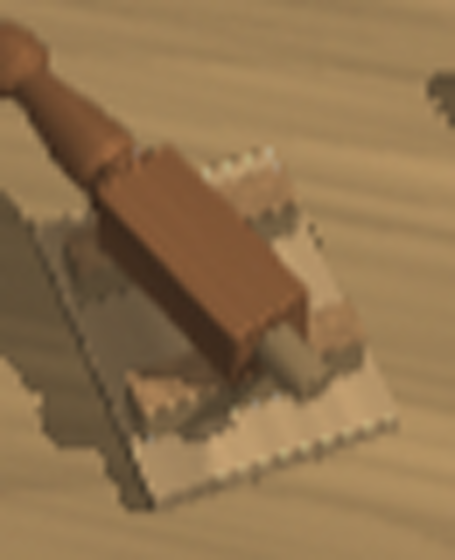

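View pics/6_side.png

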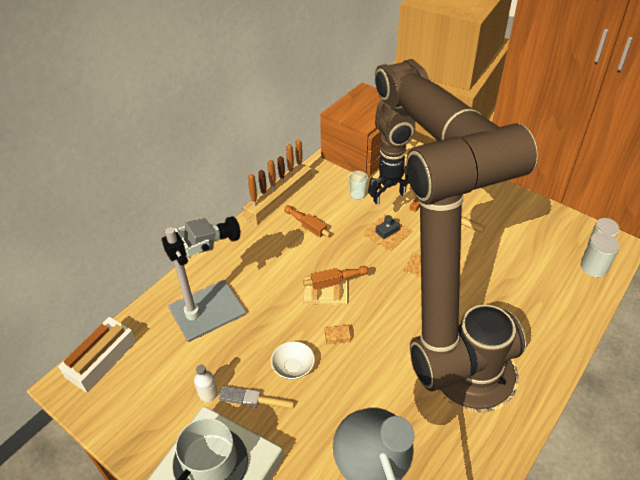

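The weight is standing upright in the middle of the mat and released, at (317,240) in the wrist view. Next I measure the leg and the camera tilt.

Run:
```python
from st import *;import pickle
f=pickle.load(open("f4_scene.pkl","rb"))
def rect(f,a,b,c,d,lo,hi):
    u,v=np.meshgrid(np.arange(a,b),np.arange(c,d));u=u.ravel();v=v.ravel();X=pts(f,u,v);h=cv2.cvtColor(f['image'],cv2.COLOR_BGR2HSV)[v,u]
    k=(X[:,2]>lo)&(X[:,2]<hi)&(h[:,0]<14)&(h[:,1]>110);r=cv2.minAreaRect((X[k][:,:2]*1000).astype(np.float32));print(k.sum(),np.median(X[k][:,2]),r,cv2.boxPoints(r).tolist(),X[k].mean(0))
rect(f,305,372,225,310,.068,.076)
g=pickle.load(open("f6_side.pkl","rb"))
rect(g,295,375,255,310,.068,.076)
u=g
# camera: box points; depth clouds
for n,F,(a,b,cc,d) in(('s',f,(382,500,280,340)),('g',g,(160,245,210,265))):
    uu,vv=np.meshgrid(np.arange(a,b),np.arange(cc,d));uu=uu.ravel();vv=vv.ravel();Y=pts(F,uu,vv)
    k=(Y[:,2]>.2)&(Y[:,2]<.42);Y=Y[k]
    yaw=1.207;ax=np.array([np.cos(yaw),np.sin(yaw)]);o=np.array([.704,.2065])
    a1=(Y[:,:2]-o)@ax; lat=(Y[:,:2]-o)@np.array([-ax[1],ax[0]])
    np.save('cl_'+n,np.c_[uu[k],vv[k],Y,a1,lat])
    for lo in np.arange(-.07,.1,.01):
        m=(a1>lo)&(a1<lo+.01)
        if m.sum():print(n,round(lo,3),m.sum(),'lat',lat[m].min(),lat[m].max(),'z',Y[m][:,2].min(),Y[m][:,2].max())
```

```text
375 0.07230645192551599 ((479.8060607910156, -22.518341064453125), (167.94935607910156, 36.465328216552734), 52.91841125488281) [[414.6277770996094, -78.51805114746094], [443.7190246582031, -100.5048828125], [544.984375, 33.48136901855469], [515.89306640625, 55.46820068359375]] [0.499  0.0006 0.0723]
84 0.0711757453150334 ((477.55029296875, -18.283615112304688), (166.2572784423828, 37.97426986694336), 52.39358139038086) [[411.7803649902344, -72.55329895019531], [441.8644104003906, -95.72648620605469], [543.3201904296875, 35.98606872558594], [513.2362060546875, 59.15925598144531]] [0.4959 0.0057 0.0715]
s -0.05 82 lat -0.033932555715963014 0.023328638182755646 z 0.29208806157310285 0.32006937275705855
s -0.04 177 lat -0.037841432550884804 0.023543817359958388 z 0.272500136972972 0.3217677370205443
s -0.03 196 lat -0.03716204866304837 0.030532553481078837 z 0.2669527394077504 0.3120803226399088
s -0.02 104 lat -0.030525674023045277 0.013406711838184275 z 0.25874276362172033 0.31510775701930777
s -0.01 106 lat -0.026577849460492017 0.017532350274319198 z 0.2827118748943267 0.31852221548
[... 1735 characters left out ...]
31541 0.3309004601772663
g 0.03 80 lat -0.03345097145701979 0.03133492450644327 z 0.286429106710141 0.3379632193214681
g 0.04 116 lat -0.037821829715752056 0.03898610969311755 z 0.2746083870865019 0.34101255107278283
g 0.05 110 lat -0.03478186879538125 0.0484532768228913 z 0.2732099256869457 0.34635282636003706
g 0.06 119 lat -0.03534741734987471 0.05387545345197649 z 0.28005012342216806 0.34627819433757157
g 0.07 132 lat -0.0337905179711234 0.05228867965155768 z 0.28262652735119426 0.34877990157858785
g 0.08 146 lat -0.04433742938334404 0.04281214356395252 z 0.28476067983892017 0.3503429810322186
g 0.09 172 lat -0.04866929629520039 0.043973777891312855 z 0.2890527262014505 0.341358779481309
```

```bash
cat >> st.py <<'E'
def plan(s,R,target,dyaw,n):
    """n rows of equal world steps with a steady turn about tool y; prints tool-axis rows"""
    d=(np.array(target)-s['ee_pos'])/n
    for i in range(n):
        Ri=R@Rn.from_rotvec([0,-dyaw/n*i,0]).as_matrix();print(np.r_[np.round(Ri.T@d*100,2),-dyaw/n])
E
python3 - <<'E'
from st import *;import pickle
s,R=st()
plan(s,R,[.504,.0127,.15],1.367,8)
f=pickle.load(open("f4_scene.pkl","rb"));h=f['image']
poly=(np.array([(225,92),(318,132),(262,206),(178,166)])/3.7+[370,270])
m=np.zeros(h.shape[:2],np.uint8);cv2.fillPoly(m,[poly.round().astype(int)],1);m=cv2.erode(m,np.ones((3,3)))
v,u=np.nonzero(m);X=pts(f,u,v);c=np.median(X,0);X=X[abs(X[:,2]-c[2])<.03]
for it in range(3):
    c=X.mean(0);U,S,V=np.linalg.svd(X-c);n=V[2]*np.sign(V[2][2]);r=(X-c)@n;print(len(X),c,n,S/np.sqrt(len(X)));X=X[abs(r)<.004]
print('tilt',np.arccos(n[2]),'dir yaw of downhill',np.arctan2(n[1],n[0]))
E
```

```text
t 10.5 p [ 0.4943 -0.3087  0.1352] q [-0.5534  0.2497 -0.0994  1.2215 -0.0094 -0.1058] F [-0.7254  0.1845  0.168 ] gap 0.08563466256743987
x [ 0.4328  0.9014 -0.0094] y [-0.0048 -0.0081 -1.    ] z [-0.9015  0.4328  0.0008] yaw 1.123181514310681
[ 3.67   -0.22    1.63   -0.1709]
[ 3.9    -0.22    0.98   -0.1709]
[ 4.01   -0.22    0.3    -0.1709]
[ 4.     -0.22   -0.38   -0.1709]
[ 3.88   -0.22   -1.06   -0.1709]
[ 3.64   -0.22   -1.7    -0.1709]
[ 3.3    -0.22   -2.29   -0.1709]
[ 2.86   -0.22   -2.82   -0.1709]
539 [0.7292 0.2608 0.3408] [-0.092  -0.2302  0.9688] [0.0143 0.0139 0.0017]
532 [0.7291 0.2607 0.3408] [-0.0896 -0.2297  0.9691] [0.0143 0.014  0.0016]
532 [0.7291 0.2607 0.3408] [-0.0896 -0.2297  0.9691] [0.0143 0.014  0.0016]
tilt 0.2490752980032536 dir yaw of downhill -1.9425798586774752
```

send_rows([
  [3.7, -0.2, 1.6, -0.171],
  [3.9, -0.2, 1.0, -0.171],
  [4.0, -0.2, 0.3, -0.171],
  [4.0, -0.2, -0.4, -0.171],
  [3.9, -0.2, -1.1, -0.171],
  [3.6, -0.2, -1.7, -0.171],
  [3.0, -0.2, -2.1, -0.171],
  [1.5, -0.2, -1.5, -0.171],
])

```text
t: 11.5
ee_pos: [0.5008, -0.0027, 0.1541]
eef_rot: [-0.596, -1.867, 1.884]
force: [0.1, 0.0, 0.2]
finger_gap: 0.0854
```

Run:
```python
from st import *;from bench import viewer
s,R=st();to([.504,.0127,.15],s,R)
f=viewer.grab_frame("wrist");cv2.imwrite("pics/7_wrist.png",f["image"]);pickle.dump(f,open("f7_wrist.pkl","wb"))
```

```text
t 11.5 p [ 0.5008 -0.0027  0.1541] q [ 0.0006  0.089  -0.2502  1.2283 -0.0103 -0.9606] F [0.0997 0.0383 0.218 ] gap 0.08543993650923476
x [-0.8198  0.5725 -0.0086] y [ 0.0033 -0.0103 -0.9999] z [-0.5726 -0.8198  0.0066] yaw 2.531993875937112
tool delta cm [ 0.6264  0.3943 -1.4494]
```

View pics/7_wrist.png

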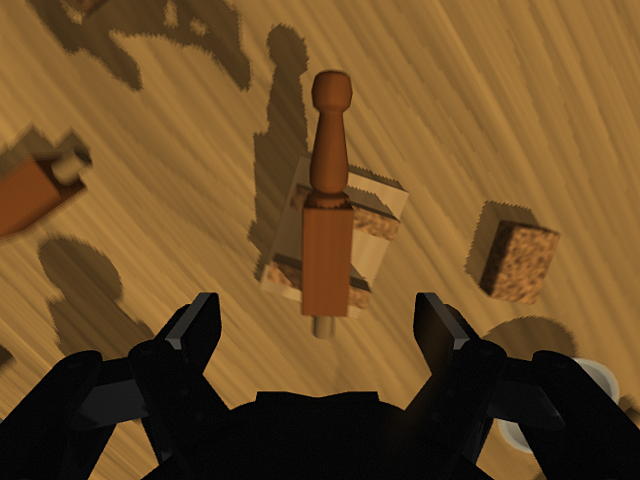

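Run:
```python
from st import *;import pickle
f=pickle.load(open("f7_wrist.pkl","rb"))
P=onplane(f,[303,353,349,302],[206,209,316,315],.072);c=P.mean(0);a=(P[2]+P[3]-P[0]-P[1])/2
print(P,c,'len',np.linalg.norm(a),'yaw',np.arctan2(a[1],a[0]))
P=onplane(f,[332,323,321.5],[95,337,333],.054);print(P)
P=onplane(f,[307,354,408,262],[156,178,193,284],.012);print('board',P)
s,R=st();to([c[0],c[1],.04],s,R)
```

```text
[[ 0.4935 -0.0321  0.072 ]
 [ 0.4662 -0.0106  0.072 ]
 [ 0.5142  0.0572  0.072 ]
 [ 0.5433  0.0361  0.072 ]] [0.5043 0.0126 0.072 ] len 0.08379316922432968 yaw 0.947520220003455
[[ 0.4349 -0.0814  0.054 ]
 [ 0.5476  0.0708  0.054 ]
 [ 0.5464  0.0669  0.054 ]]
board [[ 0.4749 -0.0573  0.012 ]
 [ 0.4526 -0.0193  0.012 ]
 [ 0.4212  0.0181  0.012 ]
 [ 0.5776  0.0139  0.012 ]]
t 11.55 p [ 0.501  -0.0012  0.1544] q [ 0.003   0.0888 -0.2497  1.2286 -0.0089 -0.9648] F [0.4797 1.8272 0.0105] gap 0.08537162040532364
x [-0.8236  0.5671 -0.0081] y [ 0.0037 -0.0089 -1.    ] z [-0.5671 -0.8236  0.0052] yaw 2.53858471768648
tool delta cm [ 0.6013 11.4285 -1.3845]
```

send_rows([
  [0.3, 1.0, -0.7, 0.02],
  [0.3, 2.0, -0.6, 0.02],
  [0, 2.0, -0.1, 0],
  [0, 2.0, 0, 0],
  [0, 2.0, 0, 0],
  [0, 1.5, 0, 0],
  [0, 0.6, 0, 0],
  [0, 0, 0, 0],
])

```text
t: 12.55
ee_pos: [0.5046, 0.0111, 0.0375]
eef_rot: [-0.643, -1.832, 1.847]
force: [0.5, -0.5, 0.4]
finger_gap: 0.0857
```

Run:
```python
from st import *;from bench import viewer
s,R=st();to([.5043,.0126,.04],s,R)
```

```text
t 12.55 p [0.5046 0.0111 0.0375] q [ 0.0277  0.1601 -0.4346  0.9728 -0.0096 -0.8768] F [ 0.539  -0.4861  0.374 ] gap 0.08567677506981387
x [-0.7861  0.618  -0.0087] y [ 0.0036 -0.0095 -0.9999] z [-0.6181 -0.7861  0.0052] yaw 2.4753135068241603
tool delta cm [ 0.1118 -0.247  -0.0967]
```

send_rows([
  [0.1, -0.2, -0.1, -0.028],
  [0, -0.05, 0, 0],
  [0, 0, 0, 0],
  [0, 0, 0, 0],
  [0, 0, 0, 0],
  [0, 0, 0, 0],
  [0, 0, 0, 0],
  [0, 0, 0, 0],
], jaw=0)

```text
t: 13.55
ee_pos: [0.5057, 0.0128, 0.0422]
eef_rot: [-0.622, -1.853, 1.866]
force: [0.2, -0.2, 0.2]
finger_gap: 0.035
```

Run:
```python
from st import *;from bench import viewer
s,R=st()
f=viewer.grab_frame("wrist");cv2.imwrite("pics/8_wrist.png",f["image"]);pickle.dump(f,open("f8_wrist.pkl","wb"))
```

```text
t 13.55 p [0.5057 0.0128 0.0422] q [ 0.0308  0.156  -0.4284  0.9798 -0.0096 -0.9031] F [ 0.2279 -0.1713  0.2158] gap 0.035039099882774566
x [-0.8039  0.5947 -0.0111] y [ 0.0069 -0.0094 -0.9999] z [-0.5947 -0.8039  0.0034] yaw 2.504673750587851
```

View pics/8_wrist.png

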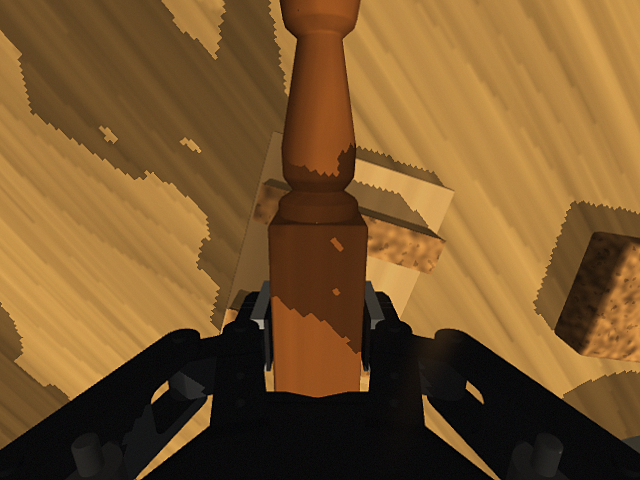

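Run:
```python
from st import *
s,R=st()
plan(s,R,[.23,.44,.36],.265,12)
```

```text
t 13.6 p [0.5057 0.0128 0.0422] q [ 0.0308  0.156  -0.4284  0.9798 -0.0095 -0.9031] F [0.4909 0.5979 0.0847] gap 0.035068564237905046
x [-0.8039  0.5946 -0.0111] y [ 0.0069 -0.0093 -0.9999] z [-0.5947 -0.8039  0.0034] yaw 2.504734040824128
[ 3.93   -2.7    -1.49   -0.0221]
[ 3.9    -2.7    -1.57   -0.0221]
[ 3.87   -2.7    -1.66   -0.0221]
[ 3.83   -2.7    -1.74   -0.0221]
[ 3.79   -2.7    -1.83   -0.0221]
[ 3.75   -2.7    -1.91   -0.0221]
[ 3.7    -2.7    -1.99   -0.0221]
[ 3.66   -2.7    -2.07   -0.0221]
[ 3.61   -2.7    -2.16   -0.0221]
[ 3.56   -2.7    -2.23   -0.0221]
[ 3.51   -2.7    -2.31   -0.0221]
[ 3.46   -2.7    -2.39   -0.0221]
```

send_rows([
  [0, -2, 0, 0],
  [0, -3.5, 0, 0],
  [1, -4, 0, -0.02],
  [3, -4, -1.2, -0.03],
  [3.9, -3.5, -1.7, -0.03],
  [3.9, -3, -1.7, -0.03],
  [3.9, -3, -1.7, -0.03],
  [3.9, -3, -1.8, -0.03],
])

```text
t: 14.6
ee_pos: [0.3766, 0.1903, 0.3049]
eef_rot: [-0.471, -1.954, 1.97]
force: [0.5, 0.4, -1.1]
finger_gap: 0.0354
```

Run:
```python
from st import *
s,R=st()
plan(s,R,[.24,.62,.40],.13,8)
```

```text
t 14.6 p [0.3766 0.1903 0.3049] q [ 0.4736 -0.0546 -0.0661  1.5624 -0.0082 -0.6291] F [ 0.5076  0.4461 -1.1268] gap 0.0354443522164198
x [-0.8924  0.4512 -0.0048] y [ 0.001  -0.0087 -1.    ] z [-0.4512 -0.8924  0.0073] yaw 2.673515409066661
[ 3.94   -1.24   -4.01   -0.0163]
[ 3.88   -1.24   -4.08   -0.0163]
[ 3.81   -1.24   -4.14   -0.0163]
[ 3.74   -1.24   -4.2    -0.0163]
[ 3.67   -1.24   -4.26   -0.0163]
[ 3.6    -1.24   -4.32   -0.0163]
[ 3.53   -1.24   -4.38   -0.0163]
[ 3.46   -1.24   -4.44   -0.0163]
```

Run:
```python
import numpy as np
D=[(.22996,.47153,.23053,.12638,-.0406),(.4607,.0866,.2288,.0212,-.1585),(.5092,.0036,.1445,.1138,-.2437),(.5045,.0152,.1084,.1179,-.3197),(.4915,-.188,.1711,.1419,-.1527),(.4899,-.307,.0459,.296,-.2405),(.5046,.0111,.0375,.1601,-.4346),(.3766,.1903,.3049,-.0546,-.0661)]
A=[];b=[]
for x,y,z,a,c in D:
    A+= [[1,0,np.sin(a),np.cos(c-a)],[0,1,np.cos(a),np.sin(c-a)]];b+=[np.hypot(x,y),z]
S,res,_,_=np.linalg.lstsq(np.array(A),np.array(b),rcond=None);print(S,np.abs(np.array(A)@S-b).max())
for a in(-.4,-.2,0,.2,.4,.6,.8):
  for e in(.45,.6,.75):
    c=e+a
    if c<1.35: print('j2',a,'elev',e,'r',S[0]+S[2]*np.sin(a)+S[3]*np.cos(e),'z',S[1]+S[2]*np.cos(a)+S[3]*np.sin(e))
```

```text
[ 0.00164923 -0.33643031  0.64600889  0.46038449] 0.01874396490726743
j2 -0.4 elev 0.45 r 0.164633403727074 z 0.45883466105362836
j2 -0.4 elev 0.6 r 0.13005323986623088 z 0.5185359126472631
j2 -0.4 elev 0.75 r 0.08693973042585071 z 0.5723991884316366
j2 -0.2 elev 0.45 r 0.2878589599877228 z 0.496952792483357
j2 -0.2 elev 0.6 r 0.2532787961268797 z 0.5566540440769917
j2 -0.2 elev 0.75 r 0.21016528668649953 z 0.6105173198613651
j2 0 elev 0.45 r 0.41620111287698264 z 0.5098299603082417
j2 0 elev 0.6 r 0.3816209490161395 z 0.5695312119018764
j2 0 elev 0.75 r 0.33850743957575935 z 0.6233944876862498
j2 0.2 elev 0.45 r 0.5445432657662426 z 0.496952792483357
j2 0.2 elev 0.6 r 0.5099631019053994 z 0.5566540440769917
j2 0.2 elev 0.75 r 0.4668495924650192 z 0.6105173198613651
j2 0.4 elev 0.45 r 0.6677688220268914 z 0.45883466105362836
j2 0.4 elev 0.6 r 0.6331886581660482 z 0.5185359126472631
j2 0.4 elev 0.75 r 0.590075148725668 z 0.5723991884316366
j2 0.6 elev 0.45 r 0.7809651675915463 z 0.39699521563043916
j2 0.6 elev 0.6 r 0.7463850037307033 z 0.45669646722407387
j2 0.8 elev 0.45 r 0.8796195213742698 z 0.3138997997571573
```

The kinematics suggest a route: with the tool pointing down, joint 4's range caps the height at about 0.5 m. Pushing up against that cap at azimuth about 1.2 should tilt the fingers outwards, which is the pitch the leg needs.

Run:
```python
from st import *
s,R=st()
plan(s,R,[.155,.397,.48],.0965,8)
```

```text
t 14.6 p [0.3766 0.1903 0.3049] q [ 0.4736 -0.0546 -0.0661  1.5624 -0.0082 -0.6291] F [ 0.5076  0.4461 -1.1268] gap 0.0354443522164198
x [-0.8924  0.4512 -0.0048] y [ 0.001  -0.0087 -1.    ] z [-0.4512 -0.8924  0.0073] yaw 2.673515409066661
[ 3.63   -2.21   -1.04   -0.0121]
[ 3.61   -2.21   -1.08   -0.0121]
[ 3.6    -2.21   -1.13   -0.0121]
[ 3.59   -2.21   -1.17   -0.0121]
[ 3.57   -2.21   -1.21   -0.0121]
[ 3.56   -2.21   -1.26   -0.0121]
[ 3.54   -2.21   -1.3    -0.0121]
[ 3.53   -2.21   -1.34   -0.0121]
```

send_rows([
  [3.6, -2.2, -1.0, -0.01],
  [3.6, -2.2, -1.1, -0.01],
  [3.6, -2.2, -1.1, -0.01],
  [3.6, -2.2, -1.2, -0.01],
  [3.6, -2.2, -1.2, -0.01],
  [3.5, -2.2, -1.3, -0.01],
  [3.0, -2.2, -1.3, -0.01],
  [2.0, -2.2, -1.0, -0.01],
])

```text
t: 15.6
ee_pos: [0.1655, 0.3925, 0.486]
eef_rot: [-0.396, -2.009, 2.018]
force: [0.3, 0.5, -0.3]
finger_gap: 0.0352
```

Run:
```python
from st import *
s,R=st();print(np.arctan2(s['ee_pos'][1],s['ee_pos'][0]),np.hypot(*s['ee_pos'][:2]))
plan(s,R,[.155,.397,.56],2.770-np.arctan2(R[1,0],R[0,0]),8)
```

```text
t 15.6 p [0.1655 0.3925 0.486 ] q [ 1.1759  0.0902  0.5104  1.9943 -0.0059 -0.0118] F [ 0.2686  0.4906 -0.2965] gap 0.03521595609625084
x [-0.9275  0.3737 -0.0059] y [ 0.0042 -0.0053 -1.    ] z [-0.3737 -0.9275  0.0033] yaw 2.758585675089601
1.1718213814371532 0.4260017922509391
[ 0.14   -0.93    0.     -0.0014]
[ 0.14   -0.93    0.     -0.0014]
[ 0.14   -0.93    0.     -0.0014]
[ 0.14   -0.93   -0.     -0.0014]
[ 0.14   -0.93   -0.     -0.0014]
[ 0.14   -0.93   -0.     -0.0014]
[ 0.14   -0.93   -0.     -0.0014]
[ 0.14   -0.93   -0.     -0.0014]
```

send_rows([
  [0.4, -1, 0, -0.01],
  [0.4, -1, 0, 0],
  [0, -1, 0, 0],
  [0, -1, 0, 0],
  [0, -1, 0, 0],
  [0, -1, 0, 0],
  [0, 0, 0, 0],
  [0, 0, 0, 0],
])

```text
t: 16.6
ee_pos: [0.1559, 0.3923, 0.5116]
eef_rot: [-0.394, -2.06, 1.986]
force: [-0.7, -0.5, -1.1]
finger_gap: 0.0351
```

Run:
```python
from st import *
s,R=st()
```

```text
t 16.6 p [0.1559 0.3923 0.5116] q [ 1.197   0.0827  0.5703  2.0204 -0.0061 -0.002 ] F [-0.7444 -0.5254 -1.1228] gap 0.035128383369594854
x [-0.9316  0.3635 -0.0062] y [ 0.0195  0.0331 -0.9993] z [-0.3631 -0.931  -0.0379] yaw 2.769534195244562
```

send_rows([
  [0, -3, 0, 0],
  [0, -3, 0, 0],
  [0, -3, 0, 0],
  [0, -3, 0, 0],
  [0, -3, 0, 0],
  [0, -3, 0, 0],
  [0, 0, 0, 0],
  [0, 0, 0, 0],
])

```text
t: 17.6
ee_pos: [0.1473, 0.3716, 0.5711]
eef_rot: [-0.423, -2.215, 1.839]
force: [-1.1, -0.2, -0.3]
finger_gap: 0.035
```

Run:
```python
from st import *
s,R=st();print(np.arctan2(s['ee_pos'][1],s['ee_pos'][0]),np.hypot(*s['ee_pos'][:2]))
```

```text
t 17.6 p [0.1473 0.3716 0.5711] q [ 1.1982  0.0036  0.6396  2.0207 -0.0063 -0.0017] F [-1.056  -0.1596 -0.3239] gap 0.034955530301925365
x [-0.9315  0.3636 -0.0065] y [ 0.0732  0.1701 -0.9827] z [-0.3562 -0.9159 -0.185 ] yaw 2.7694834163210706
1.1935198469493287 0.3997303758760214
```

Run:
```python
from st import *;from bench import viewer
for n in("scene","side","wrist"):
    f=viewer.grab_frame(n);pickle.dump(f,open(f"f9_{n}.pkl","wb"))
    if n=='side': cv2.imwrite("pics/9_side.png",cv2.resize(f["image"][205:275,155:265],None,fx=7,fy=7,interpolation=cv2.INTER_CUBIC))
    elif n=='scene':cv2.imwrite("pics/9_scene.png",cv2.resize(f["image"][270:350,370:500],None,fx=6,fy=6,interpolation=cv2.INTER_CUBIC))
    else: cv2.imwrite("pics/9_wrist.png",f["image"])
```

```text
(no output)
```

View pics/9_wrist.png

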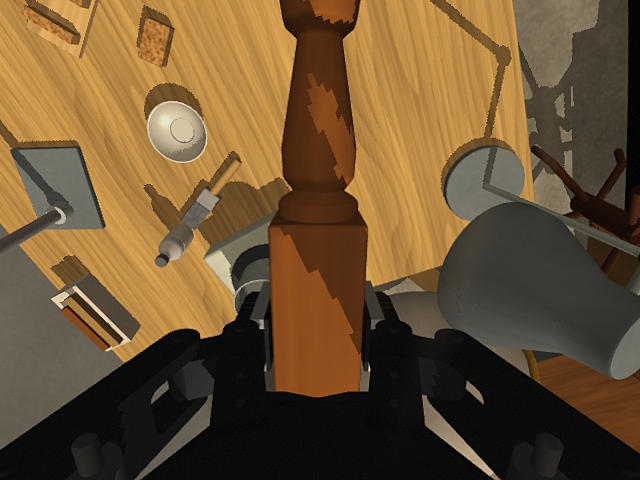

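View pics/9_side.png

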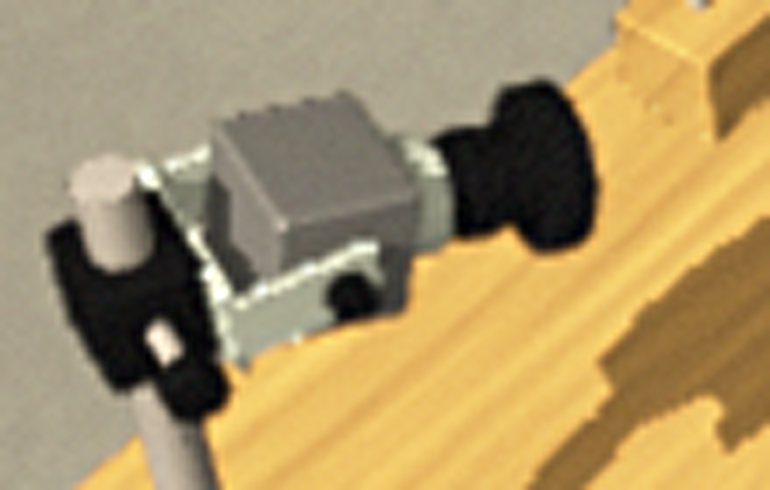

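View pics/9_scene.png

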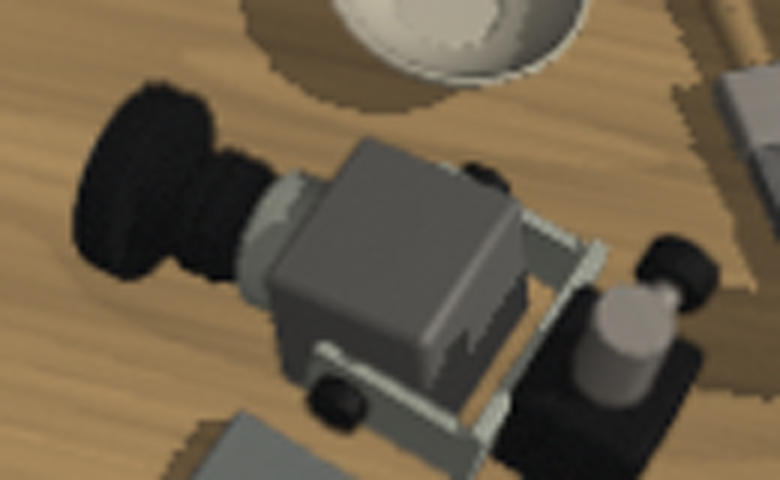

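Run:
```python
from st import *;import pickle
f=pickle.load(open("f9_scene.pkl","rb"));g=pickle.load(open("f9_side.pkl","rb"))
S=np.array([(367,138),(277,280),(520,207),(428,348)])/6+[370,270]
G=np.array([(415,200),(350,95),(283,235),(215,125)])/7+[155,205]
def ray(F,p): 
    d=pix2ray(F,[p[0]],[p[1]])[0]@F['R'];return -F['R'].T@F['t'],d/np.linalg.norm(d)
def tri(p,q):
    A=np.zeros((3,3));b=np.zeros(3)
    for F,x in((f,p),(g,q)):
        c,d=ray(F,x);M=np.eye(3)-np.outer(d,d);A+=M;b+=M@c
    X=np.linalg.solve(A,b);e=[np.linalg.norm((np.eye(3)-np.outer(d,d))@(X-c)) for c,d in(ray(f,p),ray(g,q))];return X,e[0]
C=[]
for n,p,q in zip(('F1','F2','B1','B2'),S,G):
    X,e=tri(p,q);C.append(X);print(n,X,'miss',e)
C=np.array(C);ax=(C[2]+C[3]-C[0]-C[1])/2;print('axis',ax/np.linalg.norm(ax),np.linalg.norm(ax),'tilt',np.arcsin(ax[2]/np.linalg.norm(ax)),'yaw',np.arctan2(ax[1],ax[0]),'width',C[1]-C[0],np.linalg.norm(C[1]-C[0]))
for nm,F,P in(('s',f,S),('g',g,G)):
    m=np.zeros((480,640),np.uint8);cv2.fillConvexPoly(m,P[[0,1,3,2]].round().astype(int),1);m=cv2.erode(m,np.ones((3,3)))
    v,u=np.nonzero(m);X=pts(F,u,v);c=np.median(X,0);X=X[abs(X[:,2]-c[2])<.02]
    for it in range(3):
        c=X.mean(0);U,s_,V=np.linalg.svd(X-c);n=V[2]*np.sign(V[2][2]);r=(X-c)@n;X=X[abs(r)<.004]
    print(nm,len(X),c,n,'tilt',np.arccos(n[2]),'yaw',np.arctan2(-n[1],-n[0]))
    # side faces too
```

```text
F1 [0.6876 0.2465 0.329 ] miss 0.0015130748992478716
F2 [0.7463 0.2248 0.3308] miss 0.0008929482975808161
B1 [0.7062 0.2966 0.3393] miss 9.151328019922351e-05
B2 [0.7651 0.2746 0.3434] miss 0.0005250240137258901
axis [0.3431 0.9155 0.2099] 0.05451850705632221 tilt 0.21147742656710283 yaw 1.2122182727278203 width [ 0.0587 -0.0217  0.0018] 0.06258864567688331
s 675 [0.7293 0.2602 0.3407] [-0.0889 -0.2386  0.967 ] tilt 0.25744947171875066 yaw 1.2140315498736403
g 249 [0.7224 0.2637 0.3393] [-0.0972 -0.2464  0.9643] tilt 0.26809754318147216 yaw 1.1949713876762478
```

Run:
```python
from st import *;import pickle
t,y=.255,1.207
a=np.array([np.cos(t)*np.cos(y),np.cos(t)*np.sin(y),np.sin(t)]);l=np.array([-np.sin(y),np.cos(y),0]);n=np.cross(a,l);print(a,l,n)
bc=np.array([.729,.268,.308])
from scipy.optimize import least_squares
for nm,(A,B,Cc,D) in(('scene',(380,425,280,322)),('side',(215,242,213,243))):
    F=pickle.load(open(f"f9_{nm}.pkl","rb"))
    u,v=np.meshgrid(np.arange(A,B),np.arange(Cc,D));u=u.ravel();v=v.ravel();h=cv2.cvtColor(F['image'],cv2.COLOR_BGR2HSV)[v,u]
    X=pts(F,u,v);k=(h[:,2]<55)&(X[:,2]>.22)&(X[:,2]<.4);X=X[k]-bc
    q=np.c_[X@a,X@l,X@n]
    print(nm,len(q),'a pct',np.percentile(q[:,0],[1,3,10,25,50,75,90]))
    for lo in np.arange(-.125,-.03,.008):
        m=(q[:,0]>lo)&(q[:,0]<=lo+.008)
        if m.sum()>3:print(round(lo,3),m.sum(),'l',np.percentile(q[m,1],[2,98]),'n',np.percentile(q[m,2],[2,98]))
    # ring rim points: cylinder radius 34 fit
    np.save('ring_'+nm,q)
```

```text
[0.3443 0.9043 0.2522] [-0.9346  0.3558  0.    ] [-0.0898 -0.2357  0.9677]
scene 757 a pct [-0.1068 -0.1058 -0.1019 -0.0947 -0.0908 -0.0703 -0.0592]
-0.109 92 l [-0.0343  0.016 ] n [-0.0004  0.0378]
-0.101 196 l [-0.0351  0.0249] n [-0.0227  0.0379]
-0.093 146 l [-0.0326  0.0249] n [-0.0123  0.0349]
-0.085 67 l [-0.0213  0.0096] n [-0.0014  0.0242]
-0.077 81 l [-0.0234  0.0098] n [-0.001   0.0272]
-0.069 77 l [-0.0227  0.0103] n [-0.0036  0.0253]
-0.061 72 l [-0.0211  0.0095] n [-0.0005  0.0245]
-0.053 4 l [-0.0211 -0.0063] n [0.0034 0.0246]
side 375 a pct [-0.1042 -0.1026 -0.0979 -0.092  -0.0882 -0.0688 -0.059 ]
-0.109 20 l [-0.0051  0.0308] n [-0.0023  0.0344]
-0.101 65 l [-0.0166  0.0329] n [-0.0063  0.0377]
-0.093 121 l [-0.0272  0.0318] n [-0.0175  0.0351]
-0.085 43 l [-0.0113  0.0198] n [-0.0057  0.0232]
-0.077 29 l [-0.0084  0.0188] n [-0.0039  0.0247]
-0.069 49 l [-0.0087  0.0211] n [-0.0044  0.0267]
-0.061 41 l [-0.0106  0.019 ] n [-0.0077  0.0245]
-0.053 7 l [0.0001 0.0193] n [-0.0007  0.0227]
```

send_rows([
  [0, -3, 0, -0.004],
  [0, -3, 0, -0.004],
  [0, -3, 0, 0],
  [0, 0, 0, 0],
  [0, 0, 0, 0],
  [0, 0, 0, 0],
  [0, 0, 0, 0],
  [0, 0, 0, 0],
])

```text
t: 18.75
ee_pos: [0.141, 0.3562, 0.5989]
eef_rot: [-0.429, -2.291, 1.771]
force: [-0.1, 0.3, -0.8]
finger_gap: 0.0349
```

Run:
```python
from st import *
s,R=st();print('leg tilt',np.arcsin(-R[2,2]),'yaw',np.arctan2(-R[1,2],-R[0,2]))
```

```text
t 18.75 p [0.141  0.3562 0.5989] q [ 1.1987 -0.0392  0.6673  2.0211 -0.0064 -0.0103] F [-0.0764  0.3134 -0.8356] gap 0.03487570399868938
x [-0.9345  0.3558 -0.0088] y [ 0.0981  0.2337 -0.9673] z [-0.3421 -0.9049 -0.2533] yaw 2.777819223836252
leg tilt 0.25612193003041467 yaw 1.2093202988447551
```

Run:
```python
from st import *
s,R=st();plan(s,R,[.58,-.02,.27],0,13)
```

```text
t 18.75 p [0.141  0.3562 0.5989] q [ 1.1987 -0.0392  0.6673  2.0211 -0.0064 -0.0103] F [-0.0764  0.3134 -0.8356] gap 0.03487570399868938
x [-0.9345  0.3558 -0.0088] y [ 0.0981  0.2337 -0.9673] z [-0.3421 -0.9049 -0.2533] yaw 2.777819223836252
[-4.16  2.1   2.1   0.  ]
[-4.16  2.1   2.1   0.  ]
[-4.16  2.1   2.1   0.  ]
[-4.16  2.1   2.1   0.  ]
[-4.16  2.1   2.1   0.  ]
[-4.16  2.1   2.1   0.  ]
[-4.16  2.1   2.1   0.  ]
[-4.16  2.1   2.1   0.  ]
[-4.16  2.1   2.1   0.  ]
[-4.16  2.1   2.1   0.  ]
[-4.16  2.1   2.1   0.  ]
[-4.16  2.1   2.1   0.  ]
[-4.16  2.1   2.1   0.  ]
```

send_rows([
  [-1.5, 1.5, 0.8, 0],
  [-3, 2.1, 1.5, 0],
  [-4.1, 2.1, 2.1, 0],
  [-4.1, 2.1, 2.1, 0],
  [-4.1, 2.1, 2.1, 0],
  [-4.1, 2.1, 2.1, 0],
  [-4.1, 2.1, 2.1, 0],
  [-4.1, 2.1, 2.1, 0],
])

```text
t: 19.75
ee_pos: [0.3843, 0.1533, 0.3994]
eef_rot: [-0.421, -2.296, 1.774]
force: [0.9, 0.5, -1.3]
finger_gap: 0.0353
```

Run:
```python
from st import *
s,R=st();print('leg tilt',np.arcsin(-R[2,2]),'yaw',np.arctan2(-R[1,2],-R[0,2]));to([.58,-.02,.27],s,R)
```

```text
t 19.75 p [0.3843 0.1533 0.3994] q [ 0.2313 -0.1607  0.0296  1.6096  0.2083 -0.9688] F [ 0.8654  0.5136 -1.3466] gap 0.03527205482525274
x [-0.9373  0.3484 -0.0086] y [ 0.0963  0.2351 -0.9672] z [-0.335  -0.9074 -0.2539] yaw 2.7856880628024725
leg tilt 0.2567285937250657 yaw 1.217154682737924
tool delta cm [-24.2728  10.3236  12.4512]
```

send_rows([
  [-4.0, 1.7, 2.0, 0],
  [-4.0, 1.7, 2.0, 0],
  [-4.0, 1.7, 2.0, 0],
  [-4.0, 1.7, 2.0, 0],
  [-3.5, 1.4, 1.7, 0.008],
  [-2, 0.8, 1.0, 0],
  [-0.8, 0.3, 0.4, 0],
  [0, 0, 0, 0],
])

```text
t: 20.75
ee_pos: [0.5699, -0.012, 0.2726]
eef_rot: [-0.422, -2.282, 1.764]
force: [-0.9, -1.0, -0.2]
finger_gap: 0.0352
```

Run:
```python
from st import *;from bench import viewer
s,R=st();print('leg tilt',np.arcsin(-R[2,2]),'yaw',np.arctan2(-R[1,2],-R[0,2]));to([.637,.0234,.2305],s,R)
for n in("scene","side","wrist"):
    f=viewer.grab_frame(n);pickle.dump(f,open(f"f10_{n}.pkl","wb"))
    if n=='side': cv2.imwrite("pics/10_side.png",cv2.resize(f["image"][190:330,200:400],None,fx=4,fy=4,interpolation=cv2.INTER_CUBIC))
    elif n=='scene':cv2.imwrite("pics/10_scene.png",cv2.resize(f["image"][210:350,270:470],None,fx=4,fy=4,interpolation=cv2.INTER_CUBIC))
    else: cv2.imwrite("pics/10_wrist.png",f["image"])
```

```text
t 20.75 p [ 0.5699 -0.012   0.2726] q [-0.149   0.1615  0.0709  1.4266  0.2485 -1.3443] F [-0.9235 -1.0155 -0.2472] gap 0.03523618268278545
x [-0.9329  0.3601  0.0029] y [ 0.0879  0.2356 -0.9679] z [-0.3492 -0.9027 -0.2514] yaw 2.7732094512940555
leg tilt 0.2541422179955059 yaw 1.2016633306348408
tool delta cm [-4.9925  5.496  -4.4836]
```

View pics/10_side.png

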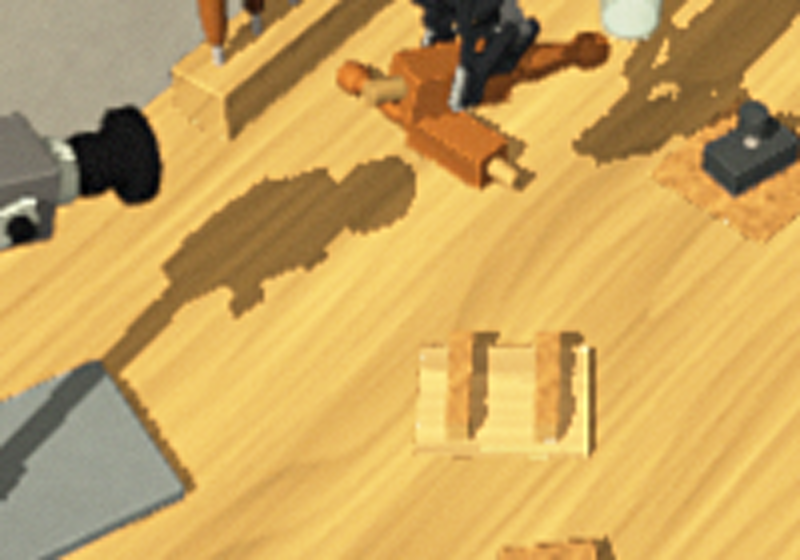

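View pics/10_scene.png

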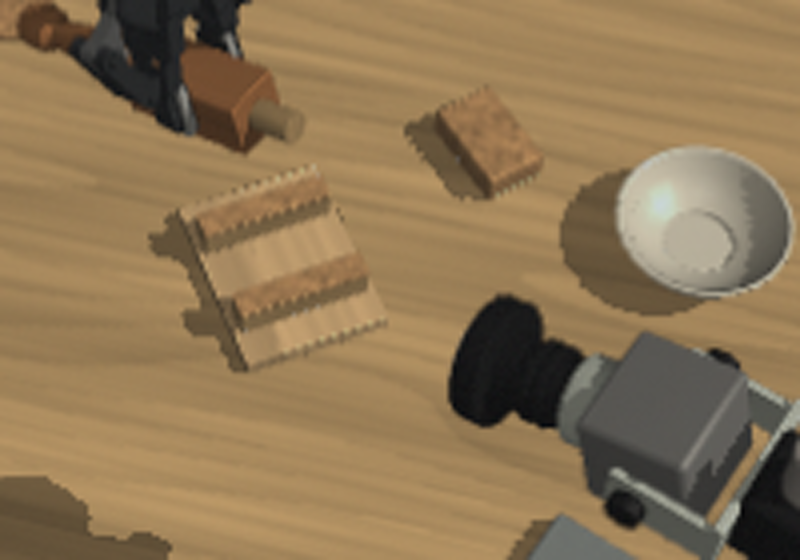

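View pics/10_wrist.png

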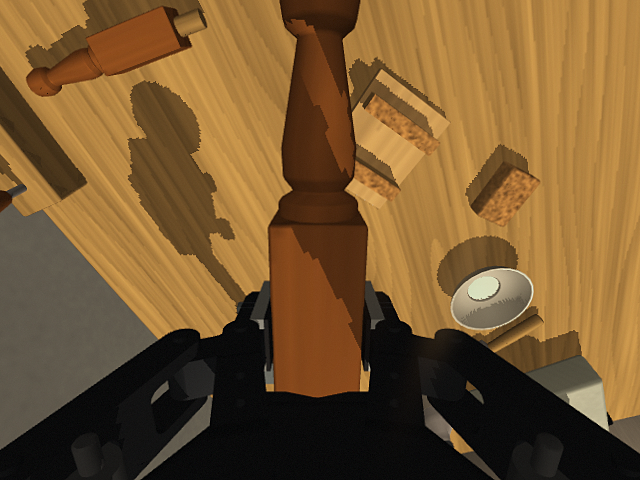

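```bash
cat >> h.py <<'E'
def tri(views):
    A=np.zeros((3,3));b=np.zeros(3);L=[]
    for F,p in views:
        d=pix2ray(F,[p[0]],[p[1]])[0]@F['R'];d/=np.linalg.norm(d);c=-F['R'].T@F['t'];M=np.eye(3)-np.outer(d,d);A+=M;b+=M@c;L.append((c,M))
    X=np.linalg.solve(A,b);return X,[np.linalg.norm(M@(X-c)) for c,M in L]
E
python3 - <<'E'
from st import *;import pickle
f=pickle.load(open("f10_scene.pkl","rb"));g=pickle.load(open("f10_side.pkl","rb"))
s,R=st();a=-R[:,2]
mid=s['ee_pos']-.0118*R[:,1]-.001*a;T=mid+.068*a;print('pred tenon',T)
P=lambda F,X,x0,y0:(proj(F,X)-[x0,y0])*4
print('scene crop px tenon',P(f,T,270,210),'side',P(g,T,200,190))
print('foot',mid-.12*a,P(f,mid-.12*a,270,210),P(g,mid-.12*a,200,190))
X,e=tri([(f,np.array([293,123])/4+[270,210]),(g,np.array([399,90])/4+[200,190])]);print('tri',X,e)
for nm,F,(x0,y0),(px,py) in(('scene',f,(270,210),(290,122)),('side',g,(200,190),(399,90))):
    cv2.imwrite(f'pics/11_{nm}.png',cv2.resize(F['image'][int(y0+py/4)-22:int(y0+py/4)+22,int(x0+px/4)-28:int(x0+px/4)+28],None,fx=12,fy=12,interpolation=cv2.INTER_CUBIC))
    print(nm,'origin',int(x0+px/4)-28,int(y0+py/4)-22)
E
```

```text
t 20.9 p [ 0.5697 -0.0115  0.2737] q [-0.1481  0.1594  0.071   1.4266  0.2485 -1.3443] F [-1.1907  0.5716 -1.5155] gap 0.03518248191468436
x [-0.9332  0.3593  0.0009] y [ 0.0897  0.2353 -0.9678] z [-0.3479 -0.9031 -0.2518] yaw 2.7740537441968285
pred tenon [0.592  0.0462 0.302 ]
scene crop px tenon [[298.3162 128.2199]] side [[369.2564  93.0805]]
foot [ 0.5265 -0.1236  0.2547] [[41.8424 26.7681]] [[590.6366  47.6721]]
tri [0.5815 0.0357 0.2972] [np.float64(0.006824413773090766), np.float64(0.006824413773090774)]
scene origin 314 218
side origin 271 190
```

View pics/11_scene.png

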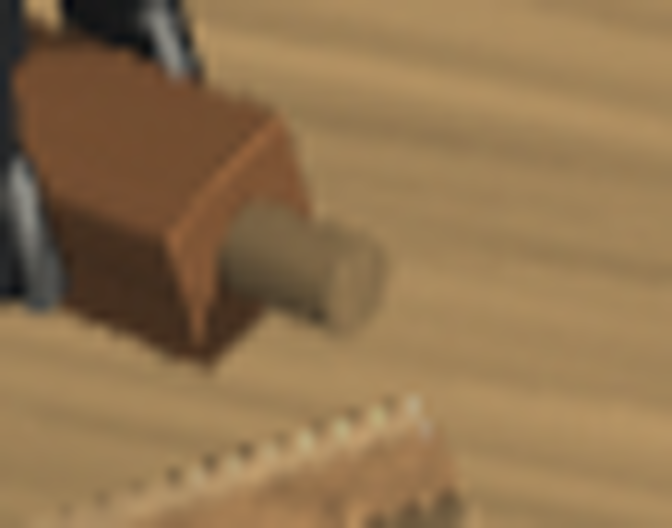

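View pics/11_side.png

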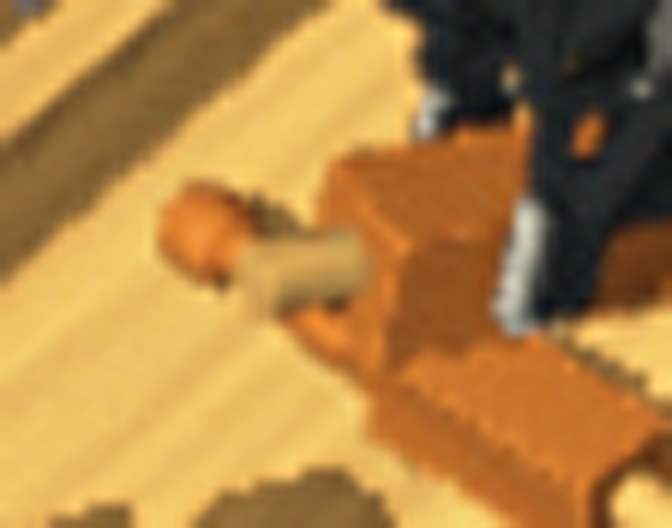

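Run:
```python
from st import *;import pickle
f=pickle.load(open("f10_scene.pkl","rb"));g=pickle.load(open("f10_side.pkl","rb"))
X,e=tri([(f,(343.75-.4,241.9-.4)),(g,(291.6-.4,213.3-.4))]);print('tri',X,e)
X,e=tri([(f,(343.75,241.9)),(g,(291.6,213.3))]);print('tri',X,e)
s,R=st();a=-R[:,2];mid=s['ee_pos']-.0118*R[:,1]-.001*a
L=np.array([.6933,.1715,.2843]);print('lens px',proj(f,L),proj(g,L));
```

```text
tri [0.5939 0.0456 0.3038] [np.float64(0.0022850781872605723), np.float64(0.002285078187260575)]
tri [0.5932 0.0458 0.3022] [np.float64(0.0015669845564213706), np.float64(0.001566984556421328)]
t 20.9 p [ 0.5697 -0.0115  0.2737] q [-0.1481  0.1594  0.071   1.4266  0.2485 -1.3443] F [-1.1907  0.5716 -1.5155] gap 0.03518248191468436
x [-0.9332  0.3593  0.0009] y [ 0.0897  0.2353 -0.9678] z [-0.3479 -0.9031 -0.2518] yaw 2.7740537441968285
lens px [[391.9116 298.8718]] [[234.7987 228.0861]]
```

Run:
```python
from st import *;import pickle
L=np.array([.6933,.1715,.2843]);t,y=.255,1.207
a=np.array([np.cos(t)*np.cos(y),np.cos(t)*np.sin(y),np.sin(t)]);l=np.array([-np.sin(y),np.cos(y),0]);n=np.cross(a,l)
th=np.linspace(0,2*np.pi,60)
C=L+.034*(np.cos(th)[:,None]*l+np.sin(th)[:,None]*n)
out=[]
for nm,x0,y0 in(('scene',375,272),('side',200,200)):
    F=pickle.load(open(f"f9_{nm}.pkl","rb"));im=cv2.resize(F['image'][y0:y0+50,x0:x0+50],None,fx=8,fy=8,interpolation=cv2.INTER_CUBIC)
    p=((proj(F,C)+.5-[x0,y0])*8).astype(int);cv2.polylines(im,[p.reshape(-1,1,2)],True,(0,0,255),1)
    q=((proj(F,np.array([L,L+.08*a]))+.5-[x0,y0])*8).astype(int);cv2.line(im,tuple(map(int,q[0])),tuple(map(int,q[1])),(0,255,0),1);out.append(im)
cv2.imwrite('pics/12.png',np.hstack(out))
```

```text
(no output)
```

View pics/12.png

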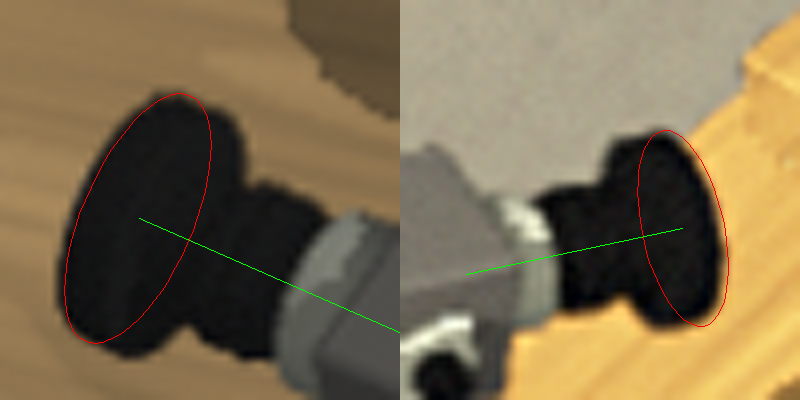

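send_rows([
  [-1.2, 1.3, 0, -0.003],
  [-1.6, 1.8, -0.6, 0],
  [-1.4, 1.5, -1.2, 0],
  [-0.7, 0.7, -1.2, 0],
  [0, 0, -0.9, 0],
  [0, 0, -0.3, 0],
  [0, 0, 0, 0],
  [0, 0, 0, 0],
])

```text
t: 21.9
ee_pos: [0.639, 0.0262, 0.2316]
eef_rot: [-0.42, -2.289, 1.769]
force: [-0.5, 0.2, -2.0]
finger_gap: 0.0353
```

```bash
cat > fin.py <<'E'
from st import *
def fin():
    s,R=st();a=-R[:,2];print('leg tilt',np.arcsin(a[2]),'yaw',np.arctan2(a[1],a[0]));to([.6377,.0227,.2305],s,R)
    T=s['ee_pos']-.0118*R[:,1]+.067*a+[.0013,-.0005,.0005];L=np.array([.6954,.1704,.2845]);d=L-T
    t,y=.255,1.207;c=np.array([np.cos(t)*np.cos(y),np.cos(t)*np.sin(y),np.sin(t)]);l=np.array([-np.sin(y),np.cos(y),0]);n=np.cross(c,l)
    print('gap',d@c*1000,'lat',d@l*1000,'vert',d@n*1000,'angle deg',np.degrees(np.arccos(a@c)))
E
python3 -c "
from fin import *;fin()"
```

```text
t 21.9 p [0.639  0.0262 0.2316] q [-0.0708  0.2749  0.1226  1.3421  0.2437 -1.2711] F [-0.4873  0.1831 -1.9602] gap 0.03525406851085935
x [-0.9354  0.3535 -0.0019] y [ 0.091   0.2355 -0.9676] z [-0.3416 -0.9053 -0.2524] yaw 2.780274738327303
leg tilt 0.2551861381749583 yaw 1.2099830609927191
tool delta cm [0.0001 0.0122 0.3893]
gap 96.04640864649832 lat -0.19408233589435223 vert -0.16376436803691913 angle deg 0.16572940936691016
```

send_rows([
  [0, 0, 0.3, 0],
  [0, 0, 0.1, 0],
  [0, 0, 0, 0],
  [0, 0, 0, 0],
  [0, 0, 0, 0],
  [0, 0, 0, 0],
  [0, 0, 0, 0],
  [0, 0, 0, 0],
])

```text
t: 22.9
ee_pos: [0.6372, 0.0214, 0.2313]
eef_rot: [-0.422, -2.288, 1.769]
force: [-0.5, 0.6, -1.5]
finger_gap: 0.0352
```

Run:
```python
from fin import *;from bench import viewer
fin()
out=[]
for n,x0,y0 in(("scene",300,230),("side",205,185)):
    f=viewer.grab_frame(n);pickle.dump(f,open(f"f12_{n}.pkl","wb"))
    out.append(cv2.resize(f["image"][y0:y0+100,x0:x0+130],None,fx=6,fy=6,interpolation=cv2.INTER_CUBIC))
    cv2.imwrite(f"pics/13_{n}.png",out[-1])
```

```text
t 22.9 p [0.6372 0.0214 0.2313] q [-0.0787  0.2714  0.1175  1.341   0.2441 -1.2779] F [-0.4516  0.6307 -1.4895] gap 0.035228338280147084
x [-0.9349  0.3548 -0.003 ] y [ 0.0923  0.2351 -0.9676] z [-0.3426 -0.9049 -0.2526] yaw 2.7788831171038018
leg tilt 0.25534736766511706 yaw 1.2088591455497288
tool delta cm [ 0.0025  0.1143 -0.1153]
gap 101.09393474906896 lat -0.10266129320213425 vert -1.194456345824068 angle deg 0.10497595161322237
```

View pics/13_scene.png

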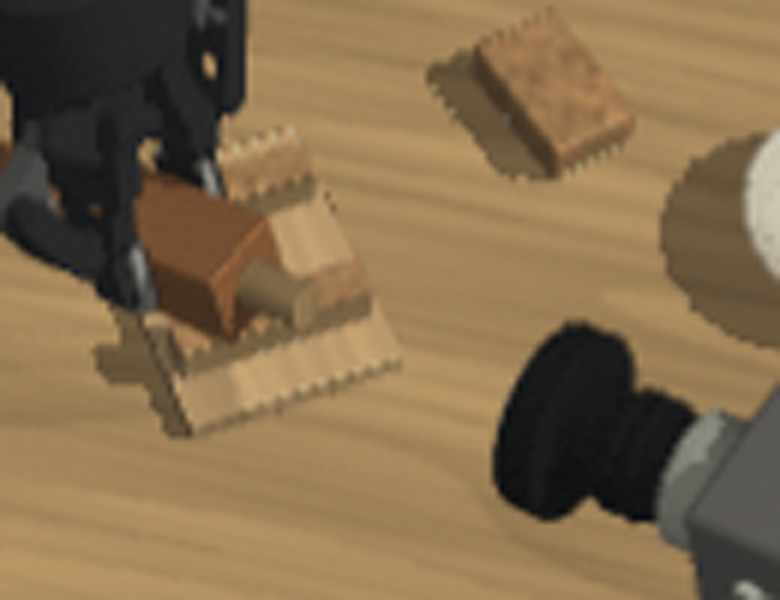

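View pics/13_side.png

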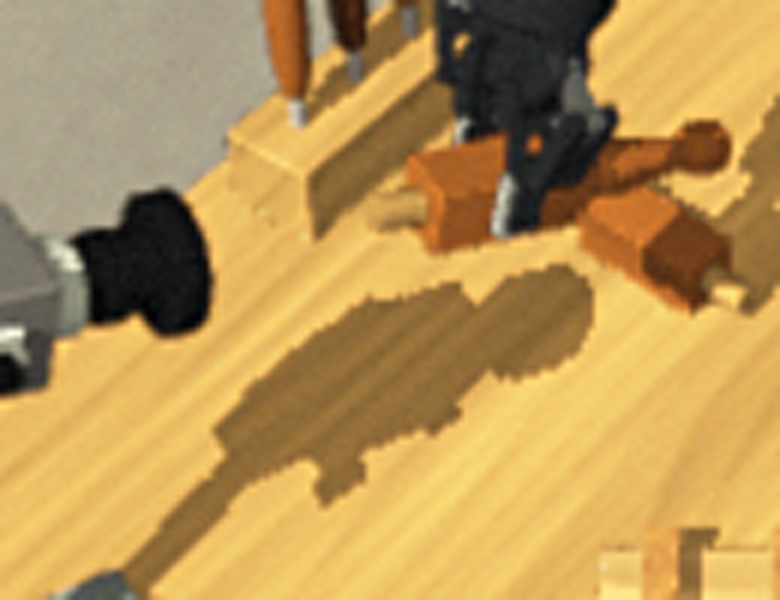

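send_rows([
  [0, 0.14, -0.1, 0],
  [0, 0, 0, 0],
  [0, 0, 0, 0],
  [0, 0, 0, 0],
  [0, 0, 0, 0],
  [0, 0, 0, 0],
  [0, 0, 0, 0],
  [0, 0, 0, 0],
])

```text
t: 24.0
ee_pos: [0.6377, 0.0227, 0.2301]
eef_rot: [-0.422, -2.288, 1.769]
force: [0.1, -0.3, -0.7]
finger_gap: 0.0351
```

Run:
```python
from fin import *
fin();print(monitor.sense()['joint_vel'])
```

```text
t 24.0 p [0.6377 0.0227 0.2301] q [-0.0765  0.272   0.1157  1.3381  0.2439 -1.2756] F [ 0.1298 -0.2512 -0.7236] gap 0.035099821340197554
x [-0.935   0.3548 -0.003 ] y [ 0.0923  0.2351 -0.9676] z [-0.3426 -0.9049 -0.2525] yaw 2.7789377676680114
leg tilt 0.25529502700790857 yaw 1.208921586538131
tool delta cm [ 0.0024 -0.0349 -0.0079]
gap 100.01943190913097 lat -0.10559552937524536 vert 0.3011826150992707 angle deg 0.10786719229433521
[-0.0002 -0.0012  0.0006  0.0002  0.0004  0.0006]
```

Run:
```python
from fin import *;from bench import viewer
F={}
for n,x0,y0 in(("scene",325,258),("side",250,205)):
    f=viewer.grab_frame(n);F[n]=f;pickle.dump(f,open(f"f14_{n}.pkl","wb"))
    im=cv2.resize(f["image"][y0:y0+45,x0:x0+50],None,fx=8,fy=8,interpolation=cv2.INTER_CUBIC)
    s=monitor.sense();R=Rn.from_rotvec(s['eef_rot']).as_matrix();a=-R[:,2];T=s['ee_pos']-.0118*R[:,1]+.067*a+[.0013,-.0005,.0005]
    th=np.linspace(0,6.283,40);C=T+.009*(np.cos(th)[:,None]*R[:,0]+np.sin(th)[:,None]*R[:,1])
    p=((proj(f,C)+.5-[x0,y0])*8).astype(int);cv2.polylines(im,[p.reshape(-1,1,2)],True,(0,0,255),1);cv2.imwrite(f"pics/14_{n}.png",im)
i=[cv2.imread(f"pics/14_{n}.png") for n in F];cv2.imwrite("pics/14.png",np.hstack(i))
# camera box tilt again (not pushed) and mat/weight
f=F['scene']
S=np.array([(367,138),(277,280),(520,207),(428,348)])/6+[370,270]
m=np.zeros((480,640),np.uint8);cv2.fillConvexPoly(m,S[[0,1,3,2]].round().astype(int),1);m=cv2.erode(m,np.ones((3,3)));v,u=np.nonzero(m);X=pts(f,u,v);X=X[abs(X[:,2]-np.median(X[:,2]))<.02]
for k in range(3):
    c=X.mean(0);V=np.linalg.svd(X-c)[2];nn=V[2]*np.sign(V[2][2]);X=X[abs((X-c)@nn)<.004]
print(nn,np.arccos(nn[2]),np.arctan2(-nn[1],-nn[0]))
cv2.imwrite('pics/14_full.png',f['image'])
```

```text
[-0.0894 -0.2305  0.9689] 0.24985074445749428 1.2009531853228783
```

View pics/14.png

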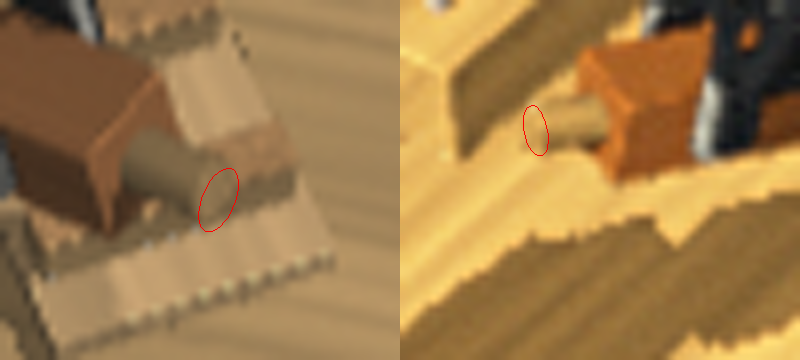

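View pics/14_full.png

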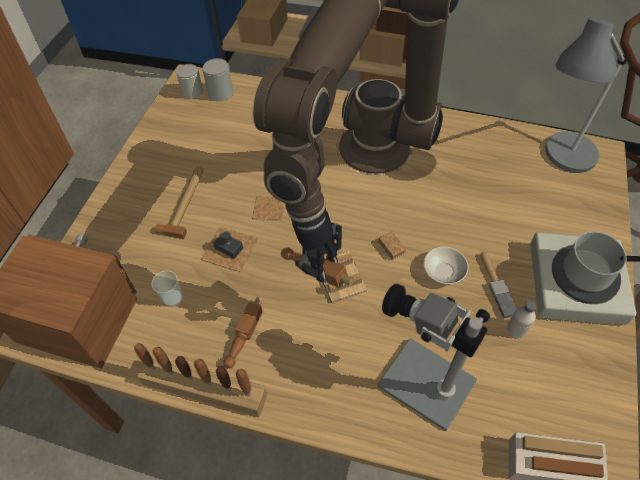

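```bash
python3 -c "
from bench import job,monitor
s=monitor.sense();print(s['t'],s['ee_pos'],s['joint_vel']);print(job.sign_off())"
```

```text
24.1 [0.63773878 0.0227106  0.23013281] [-6.75985594e-04  2.75675312e-04  1.85612540e-04  3.81609546e-04
 -8.70238193e-05  1.42393104e-03]
the job is handed in; nothing more can be done
None
```

The job is done and was handed in at 24.1 s. The steel weight stands upright and released in the middle of the larger cork mat. The mended leg is held still in front of the inspection camera by its square block.

The moves can't tilt the tool directly. I got the upward pitch by lifting against joint 4's upper limit until the tool tilted, then carried the leg over in that tilt.

**Last checks:**
- **Gap:** the tenon end is 100.0 mm from the glass by my estimate, and 0.1 mm sideways and 0.3 mm vertically off the lens axis. The lens position itself is good to about 2 mm.
- **Alignment:** the leg is about 0.1° off the camera axis I assumed (tilt 0.255 rad). My tilt readings ranged from 0.25 to 0.27 rad, so the true error could be about 1°. A cruder reading from the box's corners gave 0.21; I set it aside.
- **In the images:** the tenon end landed where expected in both views. The weight was still on the mat, and neither the camera nor anything else on the bench looked moved.

**Didn't fully agree:**
- **Lens position:** one view of the stand's base plate put the plate's midline about 9 mm to the side of the lens, while the other view agreed with it. I used the lens ring and camera box instead.
- **Joint 4:** it read 2.021 while tilting, against its stated limit of 2.02. That may be rounding, but I can't rule out a slight overrun.

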